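Knock the pegs home in a sloping timber joint sample

TASK

Take the small mallet and knock the two proud pegs of the timber joint sample fully home on their stops, first the upper one, then the lower one, with brisk blows (not a slow push) and the mallet's face square on the peg. Touch the pegs only with the mallet, then set the mallet down on the desk, clear of the sample, without dropping it, and leave the other things on the desk where they are.

Things in the scene. Friction and masses are not known exactly. Their poses are not given: they have to be found in the camera images.
- frame: timber joint sample, fixed to the desk: a sole plate 260 x 120 x 20 mm lying flat and on it a rafter 230 mm long, 60 mm wide and 44 mm thick, sloping up at 32 degrees from the desk along the sample's +x axis, with a post under its high end. Origin at the centre of the sole plate's underside, z up. Highest point 175 mm up. The low end looks towards the robot and its right.
- peg_upper (a joint): travel of the upper peg along its own axis into the rafter, in m: 0 is fully out (top 22 mm proud of the rafter's face, measured along the peg), 0.016 is fully home on its stop (top still 6 mm proud). It starts between 0 and 0.005. A split, springy peg: it grips its hole, needs about 7 to 9 N along its axis to move, and stays where it is left.
- upper_head: head of the upper peg: a plain wooden round peg 18 mm in diameter with a saw slit across its top, standing square on the rafter's sloping face, 45 mm up the slope from the rafter's middle, so the two pegs are 90 mm apart. Origin at the centre of the peg's flat top; it moves with the peg. Its z axis points out of the top along the peg (perpendicular to the sloping face, 32 degrees from vertical, leaning towards the low end); its x axis points up the slope.
- peg_lower (a joint): travel of the lower peg along its own axis into the rafter, in m: 0 is fully out (top 22 mm proud of the rafter's face, measured along the peg), 0.016 is fully home on its stop (top still 6 mm proud). It starts between 0 and 0.005. A split, springy peg: it grips its hole, needs about 7 to 9 N along its axis to move, and stays where it is left.
- lower_head: head of the lower peg: a plain wooden round peg 18 mm in diameter with a saw slit across its top, standing square on the rafter's sloping face, 45 mm down the slope from the rafter's middle, so the two pegs are 90 mm apart. Origin at the centre of the peg's flat top; it moves with the peg. Its z axis points out of the top along the peg (perpendicular to the sloping face, 32 degrees from vertical, leaning towards the low end); its x axis points up the slope.
- mallet: small mallet, about 0.25 kg, at the start standing on one face of its head on the desk. Head: upright cylinder 40 mm in diameter and 72 mm tall, metal with grey flat faces. Handle: straight wooden bar 18 mm wide (along y) and 22 mm tall (along z), level, its centre line 44 mm above the lower face; it leaves the head towards the mallet's -x and ends 143 mm from the head's axis. Origin at the centre of the lower face; z runs along the head's axis and points up at the start.
- mallet_grip (a point): a good point to grip the handle: on its centre line, 50 mm from the head's axis and 44 mm above the plane of the lower face. Axes as the mallet's.
- mallet_head (a point): middle of the mallet's head, on its axis, 36 mm from either face. Axes as the mallet's.
- pen_cup: bystander: round dark metal cup of pens, 72 mm in diameter and 95 mm tall, the pens reach about 165 mm. Origin at the centre of its underside.
- tape_stand: bystander: black desk tape stand, 75 x 60 mm, 78 mm tall. Origin at the centre of its underside.
- notebook: bystander: blue ring notebook 150 x 105 x 14 mm, lying flat. Origin at the centre of its underside.
Things that resemble listed ones, but are neither listed nor needed, are in the scene too. There is more than one size of the mallet; the job needs the smaller.

How it is judged:
By the outcome, as a careful person would: the job done as asked, in the order asked, and still so for the second after the job is handed in, with the robot touching nothing.
It also fails if it takes over 51 s, if anything falls off the work surface, if the arm or the gripper's body presses on something with over 40 N, if the wrist force passes 120 N, or if a joint passes its speed limit or range.

ROBOT

A 7-joint arm with a two-finger parallel gripper is mounted at the origin on the work surface. World frame = base frame: x ahead of the robot, y to its left, z up, the work surface at z = 0. Lengths are in m, angles in rad, forces in N, time in s.
With the tool pointing down it reaches from about 0.425 to 0.925 m from the base axis. Payload 6.8 kg.
Tool frame: the origin (TCP) lies on the front face of the gripper's body, between the roots of the fingers; the fingertips stand 73 mm ahead of it and the grasp point (between the pads) lies 54 mm ahead of it (tcp_to_tips is the distance from the TCP to the fingertips, in m); z points along the fingers, x is the direction in which the jaws open and shut, and the axes are right-handed (so a half turn about z gives the same grasp; the last joint's range is limited). The gripper opens to 85 mm and grips with 20 to 120 N. Pads are 22 mm wide; open, the fingers measure 114 mm over their backs; the gripper's body (76 mm by 85 mm) begins 54 mm behind the grasp point. The pads swing forward as they close: fully open they stand 13 mm farther back than shut.
Start: joints at [-1.21, 0.477, 0.022, 1.555, -0.011, 1.109, -0.083], TCP at [0.305, 0.602, 0.304] pointing down, gripper open.
Joint ranges: [-2.96, 2.96], [-0.34, 2.1], [-1.41, 1.46], [0.24, 2.44], [-1.37, 4.51], [0.17, 1.92], [-2.96, 2.96]. Speed limits (rad/s): [2.39, 2.39, 3.14, 3.14, 3.14, 3.14, 3.14].

INTERFACE

Orientations are given as a unit quaternion [w, x, y, z].
In Python, from station import get_obs, read_camera, hand_in, look_for, silhouettes, tcp_to_tips gives the robot as it stands. The module is installed in compiled form; this text tells all that it offers.
- The arm moves only by the tool apply_moves, never from a script. Its argument "moves" is a list of rows, each a list of 3 entries, a list of its own where there are three numbers: the shift along the tool's x, y, z in units of 25 mm (1.0 is 25 mm), then the turn, a rotation vector about the tool's x, y, z in units of 10 degrees (1.0 is 10 degrees), then the gripper's target within -1 to 1 (fully open at 1, half-way at 0, shut at -1). In form: [[[dx, dy, dz], [rx, ry, rz], jaw], ...]. A call has 1 to 20 rows; each row is the pose to reach, as a shift and turn from the pose commanded when the call began, along the tool's axes at that moment; what a row does not reach only later rows make up. A row lasts 1/8 s, in which the tool goes at most 62.5 mm and 10.7 degrees, less where a joint would pass 70% of its speed; a pose out of reach is approached as far as the arm can. A call with a gripper value outside its range is refused whole. The fingers move at their own pace and stop on an object; "force" is the grip in N (left out, the last holds). Time passes only in rows, so rows that repeat a pose let the fingers close. It gives the time, the measured TCP pose, the force and the opening at its end, in the units of the state.
- get_obs(): the state, without advancing time (a new reading comes with each control period).
- read_camera(name): name is "side" or "top"; returns a dict with "color" (480x640x3 uint8, red, green, blue), "mtx" (3x3 intrinsics, pixels), "eye" and "rotation" of the camera in the world. Camera axes: x right, y up, looking along -z (the intrinsics and any distortion apply to the point x, -y, -z); pixel columns grow to the right and rows downward; lengths in m; the calibration is good to about 2 mm. A picture is of the moment at which its call begins. There is no depth.
- hand_in(): hands the job in, once; it reports no verdict.
Trained networks look in the newest picture that a camera, given by its name, has taken for a name from the list of things; names that differ only in an ending like _2 or _b are one class to them, and where a whole thing is asked for, a point or a joint stands for the part that bears it (a point fixed in the world has none). Each returns a list of dicts, best first, with "conf" (0 to 1); they miss things now and then, are a little off and sometimes report something else, mostly with a low value. They report only what shows in the picture. A call takes as long as a camera call. They do not tell look-alikes from the thing itself.
- look_for(camera, query): "pixel" ([row, column] in pixels, amid what is visible of it).
- silhouettes(camera, query): "mask" (480x640 bool, what is visible of it) and "pixel" ([row, column] in pixels, amid what is visible of it).
The state is a dict: "t": time; "q": joint angles; "joint_vel": joint speeds; "joint_torque": joint torques, N m; "eef_pos": TCP position; "tool_rot": TCP orientation; "contact_force": force on the tool from outside, world axes, zero at the start; "torque": the same for the moment, N m; "gripper_width": opening from 0.0 (shut) to 1.0 (fully open).
Only numpy, scipy, OpenCV 4.12 (cv2) and the standard library are available. Lean on these libraries where they do the work, as an engineer would, in place of code of your own. Each camera call takes 0.05 s, during which the arm holds its last target.

## Working session

There is one attempt and no reset: what is moved stays moved. The work goes in short steps, Python scripts to look and compute and a tool call to move; the robot and the scene stay as the last step left them, time stands still between calls to the robot, and variables do not carry over. Pictures are saved under pics/ and viewed, and the job is handed in when it is done.

Besides the shell and the picture viewer there is one more tool, called as name(argument=value, ...) on one line, values as JSON. apply_moves: Moves the arm, as the interface text tells. Its arguments: {"type":"object","properties":{"moves":{"type":"array"},"force":{"type":"number"}},"required":["moves"]}

```bash
mkdir -p pics
cat > h.py <<'E'
import numpy as np,cv2
from station import *
def cam(n):
    c=read_camera(n); return {k:np.array(c[k]) if k!='color' else c[k] for k in c}
def save(c,f): cv2.imwrite(f,cv2.cvtColor(c['color'],cv2.COLOR_RGB2BGR))
E
python3 - <<'E'
from h import *
o=get_obs(); print({k:np.round(v,3) for k,v in o.items()}, tcp_to_tips)
for n in('side','top'):
    c=read_camera(n); save(c,f'pics/{n}0.png'); print(n,c.keys(),np.round(c['mtx'],1).tolist(),np.round(c['eye'],4),np.round(c['rotation'],4).tolist())
    for q in('frame','upper_head','lower_head','mallet','mallet_grip','pen_cup','tape_stand','notebook'):
        print(q,[(np.round(d['pixel']).tolist(),round(float(d['conf']),2)) for d in look_for(n,q)])
E
```

```text
{'t': np.float64(0.0), 'q': array([-1.21 ,  0.478,  0.022,  1.556, -0.012,  1.109, -0.083]), 'joint_vel': array([ 0.   ,  0.001,  0.001, -0.002, -0.   , -0.002,  0.   ]), 'joint_torque': array([ 1.0000e-03, -5.9647e+01,  1.6080e+00, -2.8119e+01,  1.3000e-02,
        9.0000e-03, -0.0000e+00]), 'eef_pos': array([0.305, 0.602, 0.303]), 'tool_rot': array([ 0.001,  0.852,  0.524, -0.001]), 'contact_force': array([ 0.8  ,  0.652, -0.663]), 'torque': array([0.023, 0.03 , 0.009]), 'gripper_width': np.float64(0.997)} 0.0726
side dict_keys(['color', 'mtx', 'eye', 'rotation']) [[521.4, 0.0, 310.6], [0.0, 521.4, 234.0], [0.0, 0.0, 1.0]] [ 0.0879 -0.5699  1.0223] [0.8815, 0.331, -0.1199, -0.3148]
frame [([257.0, 305.0], 0.65)]
upper_head [([217.0, 302.0], 0.57)]
lower_head []
mallet [([345.0, 349.0], 0.81), ([340.0, 470.0], 0.72)]
mallet_grip [([339.0, 467.0], 0.95), ([345.0, 347.0], 0.57)]
pen_cup [([282.0, 417.0], 0.56)]
tape_stand [([194.0, 216.0], 0.66), ([252.0, 314.0], 0.44)]
notebook [([174.0, 243.0], 0.56), ([217.0, 302.0], 0.24)]
top dict_keys(['color', 'mtx', 'eye', 'rotation']) [[467.0, 0.0, 322.5], [0.0, 467.0, 240.7], [0.0, 0.0, 1.0]] [0.4419 0.0364 1.054 ] [-0.7007, -0.0518, 0.0498, 0.7098]
frame [([240.0, 314.0], 0.75), ([171.0, 425.0], 0.6)]
upper_head []
lower_head [([241.0, 340.0], 0.56)]
mallet [([279.0, 427.0], 0.86), ([194.0, 508.0], 0.66)]
mallet_grip [([191.0, 510.0], 0.91), ([282.0, 425.0], 0.6)]
pen_cup [([168.0, 423.0], 0.8)]
tape_stand [([269.0, 164.0], 0.92)]
notebook [([217.0, 154.0], 0.62)]
```

View pics/side0.png

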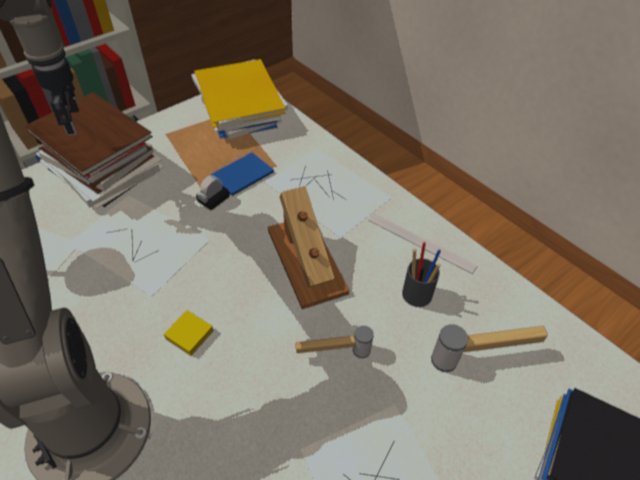

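View pics/top0.png

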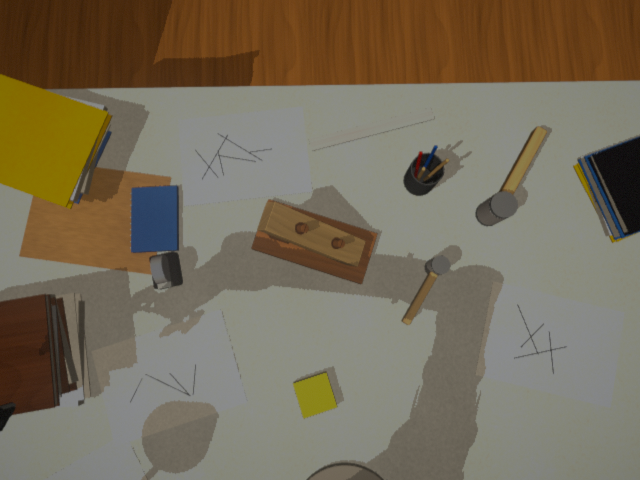

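```bash
cat >> h.py <<'E'
from scipy.spatial.transform import Rotation as R
from scipy.optimize import least_squares
def Rc(c):
    q=np.array(c['rotation']); return R.from_quat(q[[1,2,3,0]]).as_matrix()
def proj(c,P):
    P=np.atleast_2d(P); p=(P-np.array(c['eye']))@Rc(c); u=np.array(c['mtx'])@np.stack([p[:,0],-p[:,1],-p[:,2]])
    return (u[:2]/u[2]).T
def ray(c,uv,z):
    m=np.array(c['mtx']); d=np.array([(uv[0]-m[0,2])/m[0,0],-(uv[1]-m[1,2])/m[1,1],-1]); d=Rc(c)@d; e=np.array(c['eye'])
    return e+d*(z-e[2])/d[2]
def crop(c,x0,y0,w,h,s,f):
    im=cv2.cvtColor(c['color'][y0:y0+h,x0:x0+w],cv2.COLOR_RGB2BGR); cv2.imwrite(f,cv2.resize(im,None,fx=s,fy=s,interpolation=cv2.INTER_CUBIC))
E
python3 - <<'E'
from h import *
t=cam('top'); s=cam('side')
crop(t,240,190,220,150,3.6,'pics/t1.png'); crop(s,250,175,140,200,3,'pics/s1.png')
for c,n,uv in((t,'top',(438,265)),(s,'side',(364,332))): print(n,ray(c,uv,.072), ray(c,uv,0))
E
```

```text
top [ 0.5292121  -0.20442288  0.072     ] [ 0.53561289 -0.22207689  0.        ]
side [ 0.53235556 -0.20801272  0.072     ] [ 0.56602989 -0.18059252  0.        ]
```

View pics/t1.png

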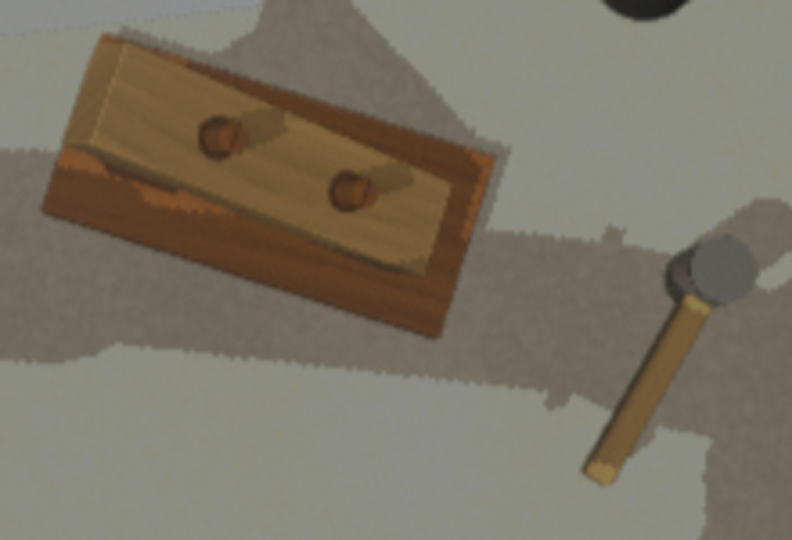

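View pics/s1.png

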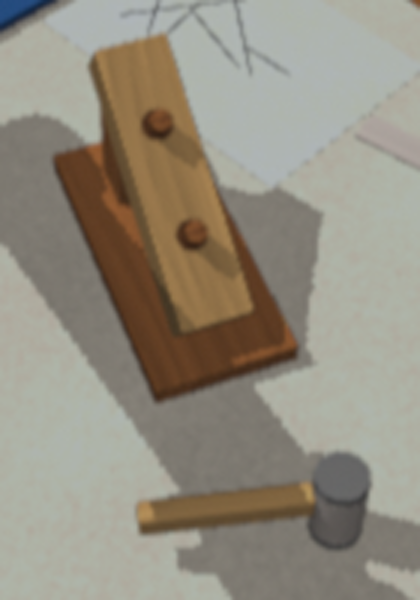

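Run:
```python
from h import *
t=cam('top'); s=cam('side')
crop(t,285,215,70,45,11,'pics/t2.png'); crop(s,285,195,50,70,8,'pics/s2.png')
```

```text
(no output)
```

View pics/t2.png

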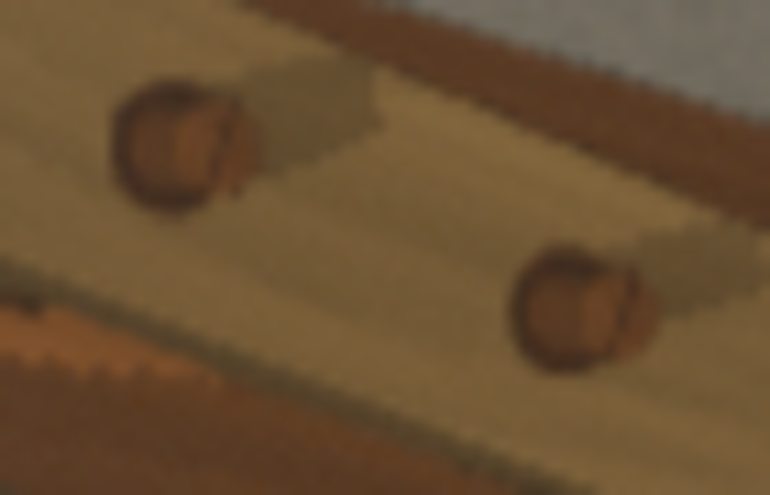

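View pics/s2.png

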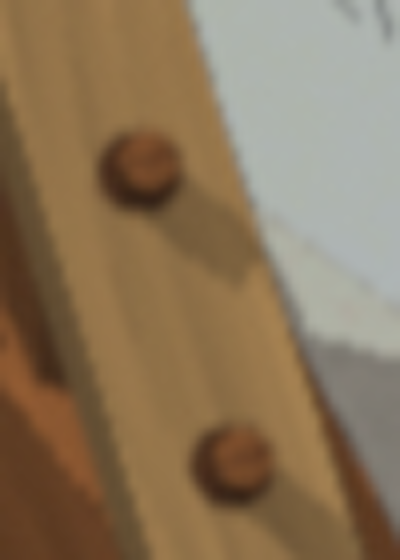

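```bash
cat > fit.py <<'E'
from h import *
import json
t=cam('top'); s=cam('side')
T=lambda x,y,o=(240,190),k=3.6:(o[0]+(x+.5)/k-.5,o[1]+(y+.5)/k-.5)
c32,s32=np.cos(np.radians(32)),np.sin(np.radians(32))
zm=.175-.115*s32
def rf(p,a,b,h): # point on rafter: a along up slope, b lateral, h normal
    return np.array([p[3]+a*c32-h*s32,b,zm+p[4]+a*s32+h*c32])
S=lambda x,y:T(x,y,(250,175),3)
T2=lambda x,y:T(x,y,(285,215),11); S2=lambda x,y:T(x,y,(285,195),8)
sole=lambda i,j:(lambda p:np.array([i*.13,j*.06,.02]))
def W(p,l): 
    c,n=np.cos(p[2]),np.sin(p[2]); return np.array([p[0]+c*l[0]-n*l[1],p[1]+n*l[0]+c*l[1],l[2]])
# y axis: +x axis upslope goes to +y world; sample +y = z cross x -> toward robot(-x world)
obs=[(t,T(440,338),sole(-1,1)),(t,T(497,155),sole(-1,-1)),(t,T(42,210),sole(1,1)),
(t,T(450,183),lambda p:rf(p,-.115,-.03,0)),(t,T(425,272),lambda p:rf(p,-.115,.03,0)),
(t,T(93,147),lambda p:rf(p,.115,.03,0)),(t,T(126,42),lambda p:rf(p,.115,-.03,0)),
(s,S(157,400),sole(-1,1)),(s,S(297,352),sole(-1,-1)),(s,S(55,155),sole(1,1)),
(s,S(178,334),lambda p:rf(p,-.115,.03,0)),(s,S(253,312),lambda p:rf(p,-.115,-.03,0)),
(s,S(92,60),lambda p:rf(p,.115,.03,0)),(s,S(166,35),lambda p:rf(p,.115,-.03,0)),
(t,T2(217,143),lambda p:rf(p,.045,0,.022-p[5])),(t,T2(618,316),lambda p:rf(p,-.045,0,.022-p[6])),
(s,S2(147,165),lambda p:rf(p,.045,0,.022-p[5])),(s,S2(238,460),lambda p:rf(p,-.045,0,.022-p[6]))]
def res(p): return np.concatenate([proj(c,W(p,f(p)))[0]-uv for c,uv,f in obs]+[[p[4]*500,p[3]*10]])
r=least_squares(res,[.45,.04,1.9,0,0,.002,.002],loss='soft_l1')
p=r.x; print(np.round(p,4)); print(np.round(res(p)[:-2].reshape(-1,2),1).tolist())
for a,i in((.045,5),(-.045,6)): print('head',W(p,rf(p,a,0,.022-p[i])))
np.save('frame.npy',p)
# mallet
mo=[(t,T(722,270),(0,0,.072)),(s,S(342,477),(0,0,.072)),(s,S(335,532),(-.0,0,.0)),(t,T(602,470),(-.143,0,.05)),(s,S(140,505),(-.143,.009,.055)),(s,S(148,532),(-.143,-.009,.033)) ]
mo=[(t,T(722,270),(0,0,.072)),(s,S(342,477),(0,0,.072)),(t,T(602,470),(-.143,0,.05)),(s,S(147,516),(-.143,0,.044))]
def rm(p): return np.concatenate([proj(c,[p[0]+np.cos(p[2])*l[0],p[1]+np.sin(p[2])*l[0],l[2]])[0]-uv for c,uv,l in mo])
m=least_squares(rm,[.53,-.2,0.5]); 
for g in (0.5,-.5,1.5,-1.5,3): 
    k=least_squares(rm,[.53,-.2,g]); m=k if k.cost<m.cost else m
print(m.x,np.round(m.fun.reshape(-1,2),1).tolist()); np.save('mal.npy',m.x)
# overlay
for c,n in((t,'t'),(s,'s')):
    im=cv2.cvtColor(c['color'],cv2.COLOR_RGB2BGR); im=cv2.resize(im,None,fx=3,fy=3,interpolation=cv2.INTER_CUBIC)
    def pl(P): 
        q=((proj(c,np.array(P))+.5)*3-.5); cv2.polylines(im,[np.int32(np.round(q*8))],True,(0,255,0),1,cv2.LINE_AA,3)
    pl([W(p,sole(i,j)(p)) for i,j in((-1,-1),(-1,1),(1,1),(1,-1))])
    pl([W(p,rf(p,i*.115,j*.03,0)) for i,j in((-1,-1),(-1,1),(1,1),(1,-1))])
    th=np.linspace(0,2*np.pi,40)
    for a,i in((.045,5),(-.045,6)):
        pl([W(p,rf(p,a+.009*np.cos(k),.009*np.sin(k),.022-p[i])) for k in th]); pl([W(p,rf(p,a+.009*np.cos(k),.009*np.sin(k),0)) for k in th])
    q=m.x; M=lambda x,y,z:[q[0]+np.cos(q[2])*x-np.sin(q[2])*y,q[1]+np.sin(q[2])*x+np.cos(q[2])*y,z]
    for z in(0,.072): pl([M(.02*np.cos(k),.02*np.sin(k),z) for k in th])
    for z in(.033,.055): pl([M(*a,z) for a in((-.143,-.009),(-.143,.009),(-.02,.009),(-.02,-.009))])
    x0,y0=(245,190) if n=='t' else (245,175)
    cv2.imwrite(f'pics/ov_{n}.png',im[y0*3:y0*3+(160 if n=='t' else 200)*3,x0*3:x0*3+(225 if n=='t' else 150)*3])
E
python3 fit.py
```

```text
[ 0.5916  0.0556  1.2455 -0.0093 -0.0021  0.004   0.0032]
[[0.5, 0.8], [0.5, 0.6], [-0.2, 0.5], [1.0, 0.3], [-0.3, 1.8], [-1.0, -0.3], [-0.1, -0.3], [-0.4, -2.2], [1.2, -1.4], [-0.9, 0.2], [1.3, 0.3], [0.7, 0.2], [0.5, -2.9], [0.0, -0.8], [-0.2, 0.8], [-0.2, 0.2], [0.3, -0.2], [0.7, 0.2]]
head [0.59776431 0.07390225 0.15111891]
head [0.57324166 0.00120003 0.10406995]
[ 0.53284746 -0.21155728  5.72106132] [[1.1, -1.4], [1.7, -0.6], [-1.3, 1.4], [-1.5, 0.6]]
```

```bash
ls pics
```

```text
ov_s.png
ov_t.png
s1.png
s2.png
side0.png
t1.png
t2.png
top0.png
```

View pics/ov_t.png

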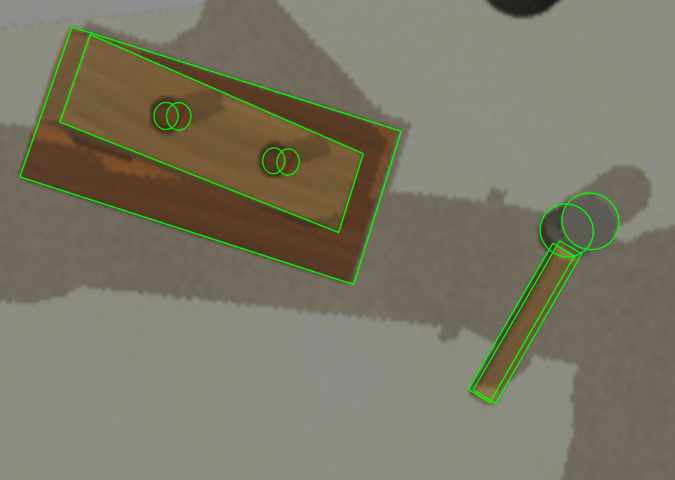

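View pics/ov_s.png

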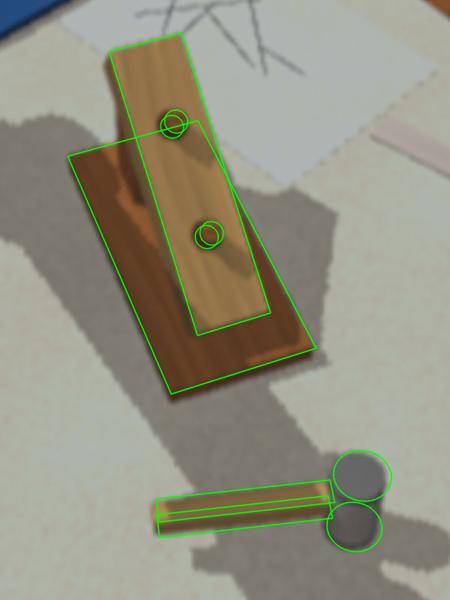

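```bash
cat >> h.py <<'E'
def toolR():
    q=get_obs()['tool_rot']; return R.from_quat(q[[1,2,3,0]])
def plan(pos,Rt):
    """shift (25mm units, tool axes) and turn (10deg units) to target"""
    o=get_obs(); R0=toolR()
    d=R0.inv().apply(np.array(pos)-o['eef_pos'])/.025
    r=(R0.inv()*Rt).as_rotvec(degrees=True)/10
    return np.round(d,3),np.round(r,3),np.round(np.abs(d).max()/2.5,1)
def frm(x,z):
    z=np.array(z)/np.linalg.norm(z); x=np.array(x)-np.dot(x,z)*z; x/=np.linalg.norm(x); return R.from_matrix(np.stack([x,np.cross(z,x),z],1))
E
python3 - <<'E'
from h import *
t=cam('top');s=cam('side')
print('cup',ray(t,(418,180),0),ray(s,(419,292),0), ray(t,(432,162),.095))
th=-.562; mx=np.array([np.cos(th),np.sin(th),0]); my=np.array([-mx[1],mx[0],0])
g=np.array([.531,-.209,0])-.047*mx
for z in(.19,.098): print(plan([g[0],g[1],z],frm(my,[0,0,-1])), g)
E
```

```text
cup [ 0.73410207 -0.1851951   0.        ] [ 0.74182045 -0.18411532  0.        ] [ 0.74673147 -0.19660556  0.095     ]
(array([-24.687,  20.855,   4.555]), array([-0.   , -0.   ,  0.534]), np.float64(9.9)) [ 0.49122902 -0.18395466  0.        ]
(array([-24.687,  20.855,   8.235]), array([-0.   , -0.   ,  0.534]), np.float64(9.9)) [ 0.49122902 -0.18395466  0.        ]
```

apply_moves(moves=[[[-24.69,20.86,0],[0,0,0.53],1],[[-24.69,20.86,0],[0,0,0.53],1],[[-24.69,20.86,0],[0,0,0.53],1],[[-24.69,20.86,0],[0,0,0.53],1],[[-24.69,20.86,0],[0,0,0.53],1],[[-24.69,20.86,0],[0,0,0.53],1],[[-24.69,20.86,0],[0,0,0.53],1],[[-24.69,20.86,0],[0,0,0.53],1],[[-24.69,20.86,0],[0,0,0.53],1],[[-24.69,20.86,0],[0,0,0.53],1],[[-24.69,20.86,0],[0,0,0.53],1],[[-24.69,20.86,0],[0,0,0.53],1],[[-24.69,20.86,0],[0,0,0.53],1],[[-24.69,20.86,0],[0,0,0.53],1],[[-24.69,20.86,4.5],[0,0,0.53],1],[[-24.69,20.86,4.5],[0,0,0.53],1],[[-24.69,20.86,4.5],[0,0,0.53],1]], force=100)

```text
t: 3.42
eef_pos: [0.4892, -0.1824, 0.1887]
tool_rot: [-0.003, 0.875, 0.484, -0.003]
contact_force: [0.3, 0.3, -0.3]
gripper_width: 1.001
```

Run:
```python
from h import *
t=cam('top');s=cam('side')
crop(t,380,220,120,130,4,'pics/t3.png'); crop(s,270,270,140,130,4,'pics/s3.png')
th=-.562; mx=np.array([np.cos(th),np.sin(th),0]); my=np.array([-mx[1],mx[0],0])
g=np.array([.531,-.209,0])-.047*mx
print(plan([g[0],g[1],.098],frm(my,[0,0,-1])))
```

```text
(array([-0.019, -0.022,  3.781]), array([ 0.003, -0.002,  0.007]), np.float64(1.5))
```

View pics/s3.png

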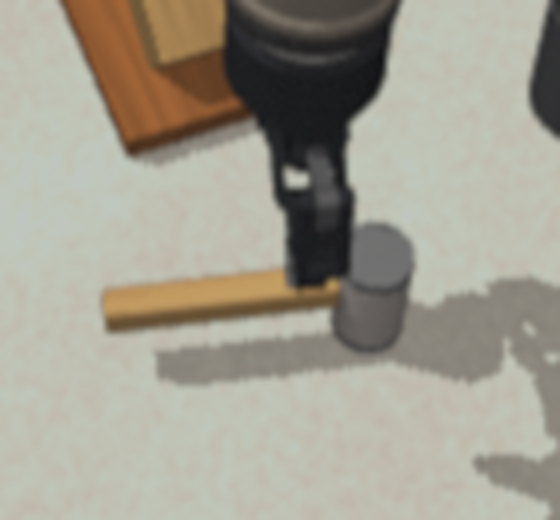

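View pics/t3.png

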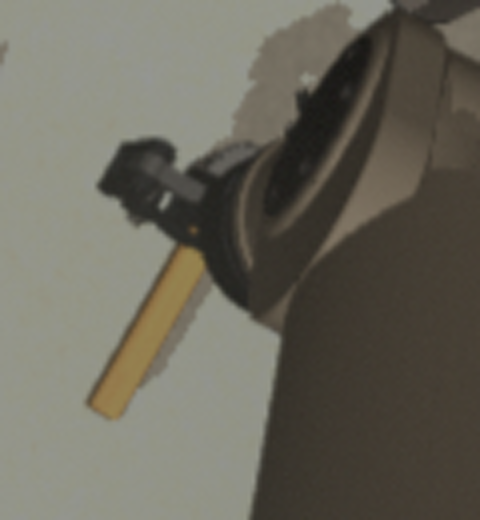

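apply_moves(moves=[[[0,0,2],[0,0,0],1],[[0,0,3.7],[0,0,0],1],[[0,0,3.7],[0,0,0],1],[[0,0,3.7],[0,0,0],1],[[0,0,3.7],[0,0,0],-1],[[0,0,3.7],[0,0,0],-1],[[0,0,3.7],[0,0,0],-1],[[0,0,3.7],[0,0,0],-1],[[0,0,3.7],[0,0,0],-1],[[0,0,3.7],[0,0,0],-1],[[0,0,3.7],[0,0,0],-1],[[0,0,3.7],[0,0,0],-1]], force=110)

```text
t: 5.03
eef_pos: [0.4914, -0.1842, 0.0994]
tool_rot: [0.0, 0.875, 0.484, 0.0]
contact_force: [-2.0, 0.8, 5.8]
gripper_width: 0.193
```

Run:
```python
from h import *
s=cam('side')
crop(s,270,270,140,130,4,'pics/s4.png'); print(get_obs())
```

```text
{'t': 5.075, 'q': array([-0.07039046,  0.56203223,  0.39500477,  2.08146264, -0.39136433,
        0.56832867,  1.61268415]), 'joint_vel': array([-0.0004925 , -0.00173718, -0.00061532,  0.00054744, -0.00017906,
        0.00047784, -0.0007428 ]), 'joint_torque': array([ 3.40015569e-02, -4.61200583e+01,  6.49971038e+00, -1.52726215e+01,
       -6.41400693e-02, -4.21971269e-01, -2.44132010e-02]), 'eef_pos': array([ 0.49142495, -0.18425532,  0.09936406]), 'tool_rot': array([1.84111437e-05, 8.75347124e-01, 4.83494959e-01, 1.91671850e-04]), 'contact_force': array([-1.93595385,  1.47023525,  6.52575664]), 'torque': array([0.11167024, 0.16991454, 0.02285161]), 'gripper_width': 0.19246093225976407}
```

View pics/s4.png

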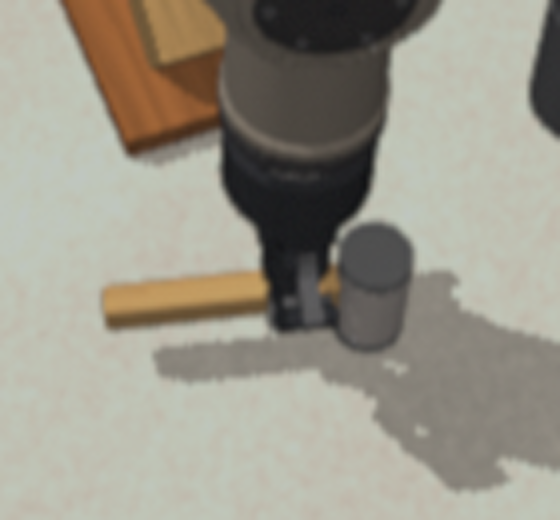

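Run:
```python
from h import *
s=cam('side');t=cam('top')
a=ray(s,(363.6,333.8),.072); b=ray(t,(440.2,264.7),.072); R0=toolR(); o=get_obs()['eef_pos']
for p in(a,b,(a+b)/2): print(p,R0.inv().apply(p-o))
# bottom of head in side: lower edge
print(o, R0.as_matrix())
```

```text
[ 0.52878322 -0.21060219  0.072     ] [-0.00240919  0.04567893  0.02735792]
[ 0.52978529 -0.20908469  0.072     ] [-0.00059113  0.04571905  0.0273585 ]
[ 0.52928425 -0.20984344  0.072     ] [-0.00150016  0.04569899  0.02735821]
[ 0.49139307 -0.18424363  0.0993501 ] [[ 5.32498202e-01  8.46431071e-01  3.27770612e-04]
 [ 8.46431075e-01 -5.32498270e-01  1.68156519e-04]
 [ 3.16870186e-04  1.87892188e-04 -9.99999932e-01]]
```

```bash
cat > st.py <<'E'
from h import *
c32,s32=np.cos(np.radians(32)),np.sin(np.radians(32))
p=np.load('frame.npy'); n=np.array([-s32*np.cos(p[2]),-s32*np.sin(p[2]),c32])
U=np.array([.59776,.07390,.15112]); L=np.array([.57324,.0012,.10407])
# home tops
Uh=U-n*(.016-p[5]); Lh=L-n*(.016-p[6])
Rg=R.from_matrix([[.5325,.8464,0],[.8464,-.5325,0],[0,0,-1]])
Rt=R.align_vectors([-n],[[0,0,-1]])[0]
a=np.cross([0,0,-1],-n); Rt=R.from_rotvec(a/np.linalg.norm(a)*np.radians(32))*Rg
F=np.array([-.0015,.0457,.0994])
def tcp(P): return P-Rt.apply(F)
def facec(): return get_obs()['eef_pos']+toolR().apply(F)
E
python3 - <<'E'
from st import *
print('n',n,'Uh',Uh,'Lh',Lh); print(Rt.as_matrix().round(3))
for P in(U+.045*n,L+.045*n): print(tcp(P),plan(tcp(P),Rt))
E
```

```text
n [-0.16936786 -0.50212444  0.8480481 ] Uh [0.59980043 0.07994927 0.14090327] Lh [0.57540901 0.00763045 0.09320949]
[[ 0.485  0.858  0.169]
 [ 0.706 -0.499  0.502]
 [ 0.515 -0.124 -0.848]]
[0.53483029 0.02524867 0.28001918] (array([ 8.02 , -2.99 , -7.225]), array([7.500e-01, 3.109e+00, 1.000e-03]), np.float64(3.2))
[ 0.51031029 -0.04745133  0.23296918] (array([ 5.036, -2.272, -5.344]), array([7.500e-01, 3.109e+00, 1.000e-03]), np.float64(2.1))
```

apply_moves(moves=[[[0,0,-1],[0,0,0],-1],[[0,0,-3],[0,0,0],-1],[[0,0,-5.5],[0,0,0],-1],[[0,0,-8],[0,0,0],-1],[[2,-0.8,-8.5],[0.2,0.8,0],-1],[[4,-1.5,-8.5],[0.4,1.6,0],-1],[[6,-2.3,-8.5],[0.6,2.4,0],-1],[[8.02,-2.99,-8.5],[0.75,3.11,0],-1],[[8.02,-2.99,-8],[0.75,3.11,0],-1],[[8.02,-2.99,-7.22],[0.75,3.11,0],-1],[[8.02,-2.99,-7.22],[0.75,3.11,0],-1],[[8.02,-2.99,-7.22],[0.75,3.11,0],-1]])

```text
t: 6.68
eef_pos: [0.5348, 0.0249, 0.2796]
tool_rot: [-0.186, 0.842, 0.465, 0.203]
contact_force: [1.0, -0.6, -3.2]
gripper_width: 0.186
```

Run:
```python
from st import *
s=cam('side');t=cam('top'); o=get_obs(); print(o['contact_force'],o['torque'],o['gripper_width'],o['q'])
f=facec(); print('face',f,'U+45',U+.045*n, plan(tcp(U+.045*n),Rt), n@(f-U))
for c,k,x0,y0 in((s,'s',240,150),(t,'t',250,160)):
    im=cv2.cvtColor(c['color'],cv2.COLOR_RGB2BGR)
    Rn=toolR()
    im=cv2.resize(im[y0:y0+150,x0:x0+190],None,fx=4,fy=4,interpolation=cv2.INTER_CUBIC)
    th=np.linspace(0,2*np.pi,40)
    for z in(0,.072):
        P=[get_obs()['eef_pos']+Rn.apply(F+[.02*np.sin(a),.02*np.cos(a),-z]) for a in th]
        q=(proj(c,np.array(P))-[x0,y0]+.5)*4-.5; cv2.polylines(im,[np.int32(q)],True,(0,255,0),1)
    cv2.imwrite(f'pics/{k}5.png',im)
```

```text
[ 0.02865875 -1.0122861  -2.13995573] [-0.72510551  0.35271506 -0.01017393] 0.19384890325363627 [-0.21623373  0.27753591  0.35343485  2.04365333 -0.85527968  0.91277803
  1.69748384]
face [0.59047733 0.05106222 0.1893711 ] U+45 [0.59013845 0.0513044  0.18928216] (array([-0.   , -0.013,  0.004]), array([ 0.005, -0.001,  0.002]), np.float64(0.0)) 0.045139630425515
```

View pics/s5.png

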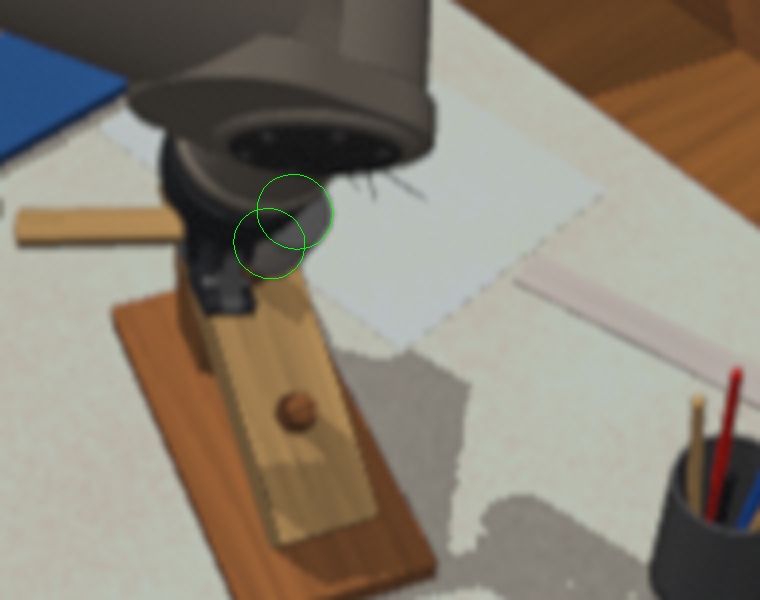

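View pics/t5.png

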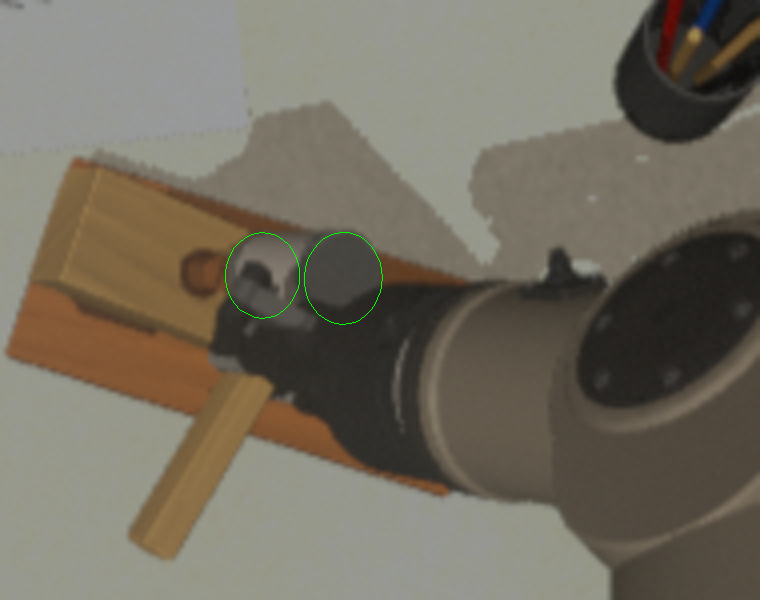

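apply_moves(moves=[[[0,0,2.05],[0,0,0],-1],[[0,0,2.05],[0,0,0],-1]])

```text
t: 7.02
eef_pos: [0.5431, 0.0525, 0.2348]
tool_rot: [-0.187, 0.841, 0.466, 0.202]
contact_force: [0.4, 0.5, -2.9]
gripper_width: 0.193
```

```bash
cat > ck.py <<'E'
from st import *
import sys
o=get_obs(); f=facec(); print('t',o['t'],'F.n',o['contact_force']@n,o['contact_force'],o['torque'],'face depth rel U',n@(f-U),'rel L',n@(f-L),'lat',(f-U)-n*(n@(f-U)),(f-L)-n*(n@(f-L)),'rot',(Rt.inv()*toolR()).as_rotvec(degrees=True))
E
python3 ck.py; python3 -c "
from h import *
s=cam('side'); crop(s,230,150,150,140,4,'pics/s6.png')"
```

```text
t 7.025 F.n -2.7551344959447794 [ 0.44047844  0.47154604 -2.88162526] [-0.82186475  0.42694182  0.05287477] face depth rel U -0.00855387263491826 rel L -0.00931055652434619 lat [-1.06581147e-03  4.58898988e-04  5.88530144e-05] [0.02332603 0.07277895 0.04775056] rot [ 0.17229099 -0.0864038  -0.04321844]
```

View pics/s6.png

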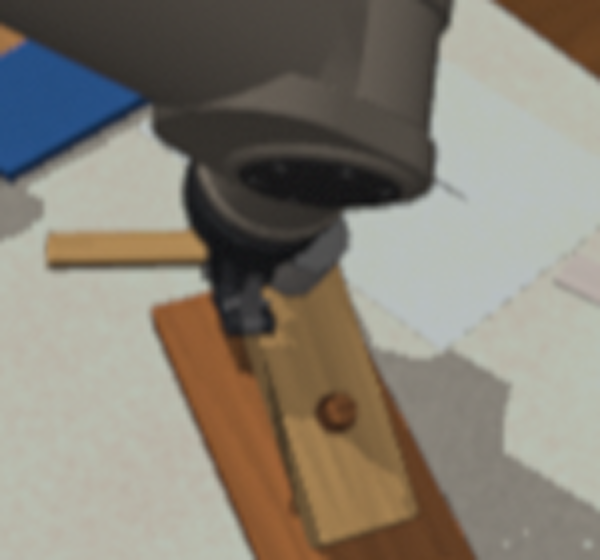

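apply_moves(moves=[[[0,0,-1.8],[0,0,0],-1],[[0,0,-1.8],[0,0,0],-1]])

```text
t: 7.32
eef_pos: [0.5372, 0.0254, 0.2779]
tool_rot: [-0.184, 0.842, 0.464, 0.206]
contact_force: [0.7, -0.1, -2.4]
gripper_width: 0.192
```

```bash
python3 ck.py; python3 -c "
from h import *
s=cam('top'); crop(s,270,190,100,80,7,'pics/t7.png')"
```

```text
t 7.325 F.n -2.0807724742036866 [ 0.68359523 -0.06473411 -2.35540649] [-0.75131653  0.28409289 -0.05681855] face depth rel U 0.04305939644574868 rel L 0.042302712556320746 lat [ 0.00268509 -0.00112949 -0.00013251] [0.02707693 0.07119056 0.04755919] rot [-0.39280959  0.16528735  0.01797774]
```

View pics/t7.png

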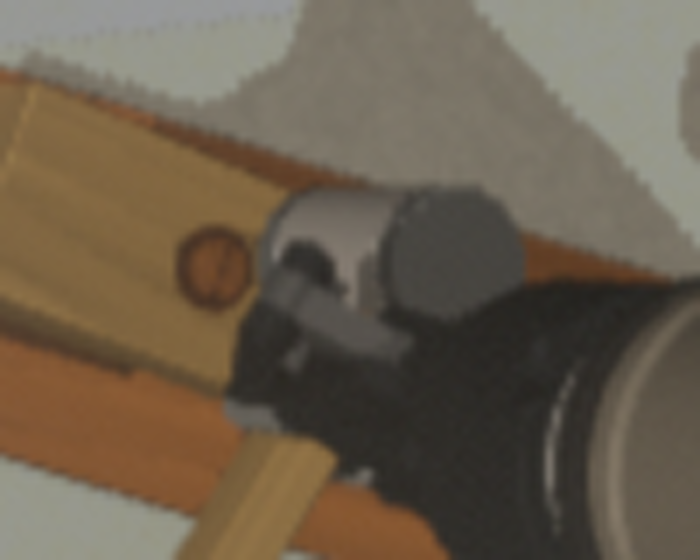

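apply_moves(moves=[[[0,0,0],[0,0,0],-1],[[0,0,2.0],[0,0,0],-1],[[0,0,2.0],[0,0,0],-1]])

```text
t: 7.75
eef_pos: [0.5432, 0.0557, 0.2294]
tool_rot: [-0.188, 0.841, 0.466, 0.201]
contact_force: [0.3, -1.0, -2.9]
gripper_width: 0.188
```

```bash
python3 ck.py
```

```text
t 7.75 F.n -2.0419985045174007 [ 0.29398716 -0.96370881 -2.9197734 ] [-0.76375243  0.37554799  0.03654725] face depth rel U -0.014827684794054876 rel L -0.015584368683482808 lat [-2.23808811e-03  5.88261822e-04 -9.86731337e-05] [0.02215375 0.07290831 0.04759303] rot [ 0.28786445 -0.12014221 -0.01593238]
```

apply_moves(moves=[[[0,0,0],[0,0,0],-1],[[0,0,0],[0,0,0],-1]])

```text
t: 8.0
eef_pos: [0.5442, 0.0535, 0.2318]
tool_rot: [-0.186, 0.841, 0.465, 0.203]
contact_force: [0.3, -0.2, -3.7]
gripper_width: 0.189
```

```bash
python3 ck.py; python3 -c "
from h import *
s=cam('side'); crop(s,230,150,150,140,4,'pics/s8.png')"
```

```text
t 8.0 F.n -3.0965088852780727 [ 0.29380548 -0.18160066 -3.70018378] [-0.78257599  0.367917   -0.01292421] face depth rel U -0.011650302333088667 rel L -0.0124069862225166 lat [-0.00020873 -0.00021708 -0.00017022] [0.02418311 0.07210297 0.04752149] rot [ 0.00851051 -0.01676385 -0.0053975 ]
```

View pics/s8.png

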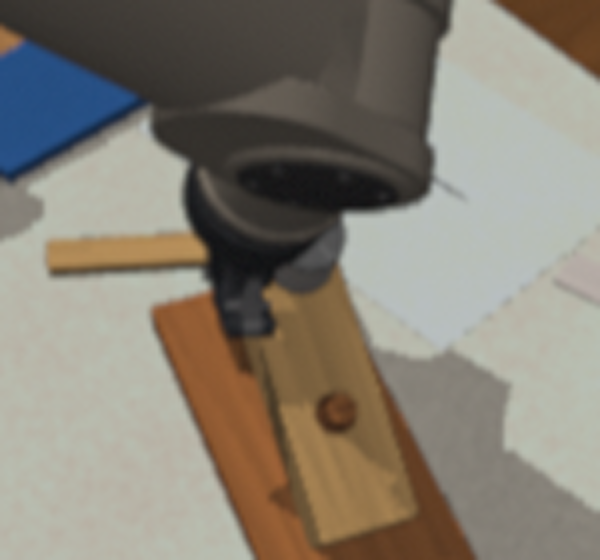

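apply_moves(moves=[[[0,0,-1.0],[0,0,0],-1],[[0,0,-2.0],[0,0,0],-1],[[0,0,-2.0],[0,0,0],-1],[[0,0,-2.0],[0,0,0],-1]])

```text
t: 8.55
eef_pos: [0.5355, 0.0291, 0.2736]
tool_rot: [-0.186, 0.841, 0.465, 0.203]
contact_force: [-0.5, 0.4, -3.1]
gripper_width: 0.187
```

```bash
cat > ov.py <<'E'
from st import *
import sys
def ov(tag,F=F):
  for k,nm,x0,y0,w,h in(('s','side',230,150,150,110),('t','top',265,185,110,90)):
    c=cam(nm); sc=5 if k=='s' else 7
    im=cv2.cvtColor(c['color'],cv2.COLOR_RGB2BGR); Rn=toolR(); e=get_obs()['eef_pos']
    im=cv2.resize(im[y0:y0+h,x0:x0+w],None,fx=sc,fy=sc,interpolation=cv2.INTER_CUBIC)
    th=np.linspace(0,2*np.pi,40)
    def pl(P,col):
        q=(proj(c,np.array(P))-[x0,y0]+.5)*sc-.5; cv2.polylines(im,[np.int32(q)],True,col,1)
    for z in(0,.072): pl([e+Rn.apply(F+[.02*np.sin(a),.02*np.cos(a),-z]) for a in th],(0,255,0))
    pl([e+Rn.apply(F+[x,-.143,-z]) for x,z in((-.009,.033),(.009,.033),(.009,.055),(-.009,.055))],(0,255,0))
    xs=np.array([np.cos(p[2])*c32,np.sin(p[2])*c32,s32]); ys=np.cross(n,xs)
    for H in(Uh,Lh):
      pl([H+.009*(np.cos(a)*xs+np.sin(a)*ys) for a in th],(255,0,255))
      pl([H-.006*n+.009*(np.cos(a)*xs+np.sin(a)*ys) for a in th],(255,255,0))
    cv2.imwrite(f'pics/{k}{tag}.png',im)
if __name__=='__main__': ov(sys.argv[1])
E
python3 ck.py; python3 ov.py 9
```

```text
t 8.55 F.n -2.7530115706434275 [-0.51159699  0.3876563  -3.11893626] [-0.7889955   0.34046472  0.00187223] face depth rel U 0.03743942140929421 rel L 0.036682737519866275 lat [-6.58962805e-04  1.75297962e-04 -2.78117847e-05] [0.02373288 0.07249535 0.04766389] rot [ 0.06423932 -0.01318421 -0.02390268]
```

View pics/s9.png

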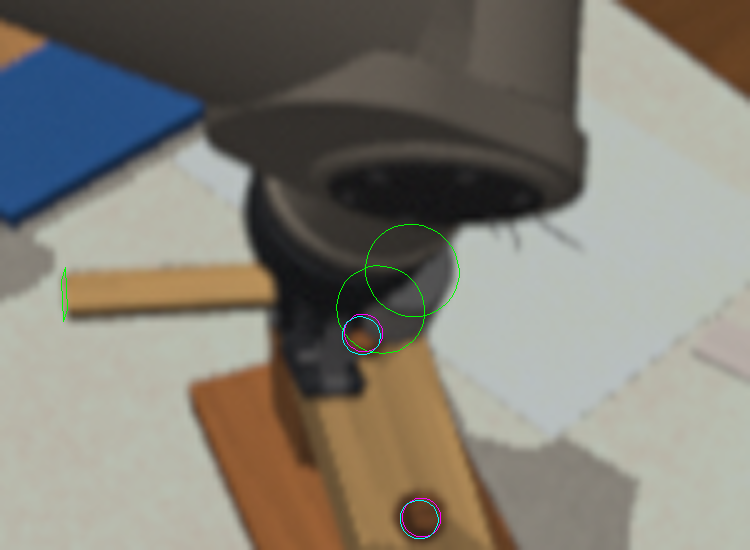

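View pics/t9.png

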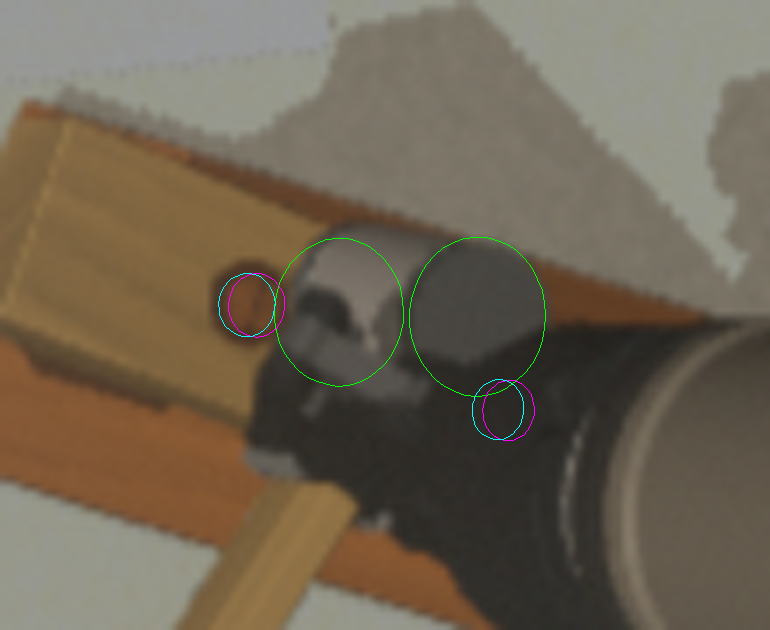

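```bash
cat > ov2.py <<'E'
from st import *
import sys
def ov(tag,angs,dy=0):
  for k,nm,x0,y0,w,h in(('s','side',230,185,110,60),('t','top',270,205,100,75)):
    c=cam(nm); sc=7
    im=cv2.cvtColor(c['color'],cv2.COLOR_RGB2BGR); Rn=toolR(); e=get_obs()['eef_pos']
    im=cv2.resize(im[y0:y0+h,x0:x0+w],None,fx=sc,fy=sc,interpolation=cv2.INTER_CUBIC)
    th=np.linspace(0,2*np.pi,60); G=np.array([0,0,.054])
    for a,col in zip(angs,((0,255,0),(255,0,255),(255,255,0))):
      Q=R.from_euler('x',-a,degrees=True)
      def pl(P):
        P=np.array([e+Rn.apply(G+Q.apply(np.array(v)-G)+[0,dy,0]) for v in P])
        q=(proj(c,P)-[x0,y0]+.5)*sc-.5; cv2.polylines(im,[np.int32(q)],True,col,1)
      for z in(0,.072): pl([F+[.02*np.sin(a),.02*np.cos(a),-z] for a in th])
      for z in(.033,.055): pl([F+[x,y,-z] for x,y in((-.009,-.143),(.009,-.143),(.009,-.02),(-.009,-.02))])
    cv2.imwrite(f'pics/{k}{tag}.png',im)
if __name__=='__main__': ov(sys.argv[1],[float(x) for x in sys.argv[2:]])
E
python3 ov2.py 10 0 5
```

```text
(no output)
```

View pics/s10.png

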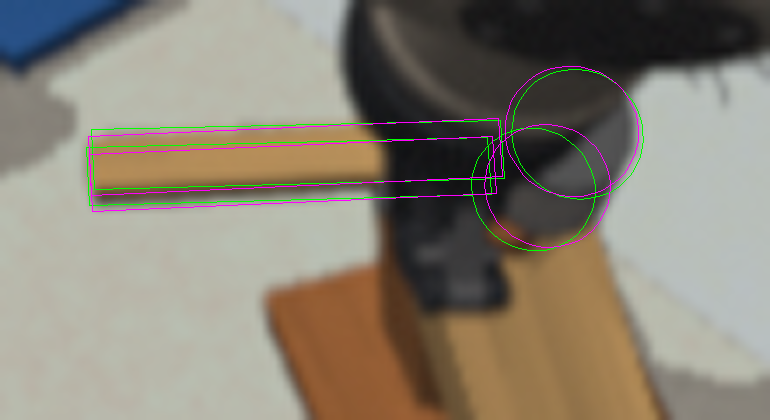

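View pics/t10.png

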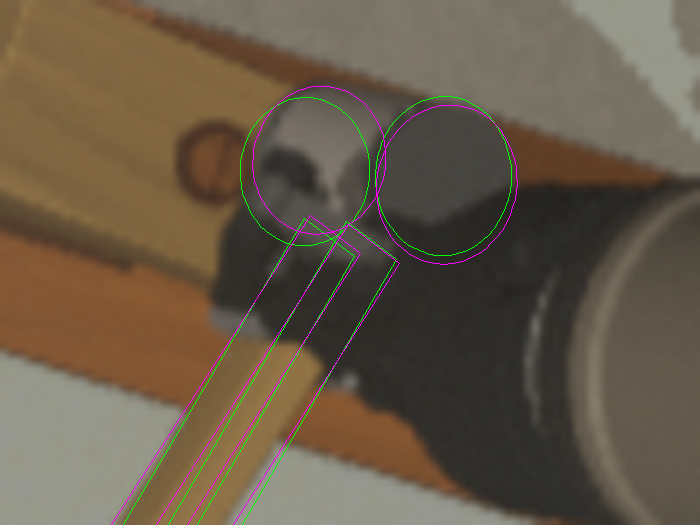

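```bash
cat >> st.py <<'E'
G=np.array([0,0,.054])
try: TILT=float(open('tilt').read())
except Exception: TILT=0.
Q=R.from_euler('x',-TILT,degrees=True)
F0=F.copy(); F=G+Q.apply(F0-G); Rt0=Rt; Rt=Rt0*Q.inv()
E
sed -i 's/F+\[/F0+[/g' ov2.py
echo 5 > tilt
python3 - <<'E'
from st import *
for d in (.040,): print(plan(tcp(U+d*n),Rt), n@(facec()-U), Rt.apply([0,0,1])@-n)
E
python3 ck.py
```

```text
(array([ 0.016,  0.21 , -0.105]), array([0.489, 0.006, 0.001]), np.float64(0.1)) 0.041245515635542816 0.9961946980917457
t 8.75 F.n -1.4988170012149529 [-0.16562768  0.05594351 -1.76732713] [-0.79564379  0.3762455  -0.0146994 ] face depth rel U 0.041245515635542816 rel L 0.04048883174611488 lat [ 0.0023716  -0.00187282 -0.00063524] [0.02676344 0.07044723 0.04705646] rot [-4.8938137  -0.05864228 -0.005675  ]
```

apply_moves(moves=[[[0.016,0.21,-0.105],[0.49,0,0],-1],[[0.016,0.21,-0.105],[0.49,0,0],-1],[[0.016,0.21,-0.105],[0.49,0,0],-1],[[0.016,0.21,-0.105],[0.49,0,0],-1]], force=120)

```text
t: 9.25
eef_pos: [0.5396, 0.0253, 0.2757]
tool_rot: [-0.222, 0.833, 0.473, 0.183]
contact_force: [0.7, -0.4, -3.4]
gripper_width: 0.19
```

```bash
python3 ck.py; python3 ov2.py 11 5
```

```text
t 9.25 F.n -2.8227940314547237 [ 0.6911976  -0.4380786  -3.44991912] [-0.82358973  0.21536528 -0.00166812] face depth rel U 0.040798753708163875 rel L 0.04004206981873595 lat [1.27093765e-04 5.72665322e-05 5.92897091e-05] [0.02451894 0.07237732 0.04775099] rot [-0.08935543 -0.01722339 -0.01508398]
```

View pics/s11.png

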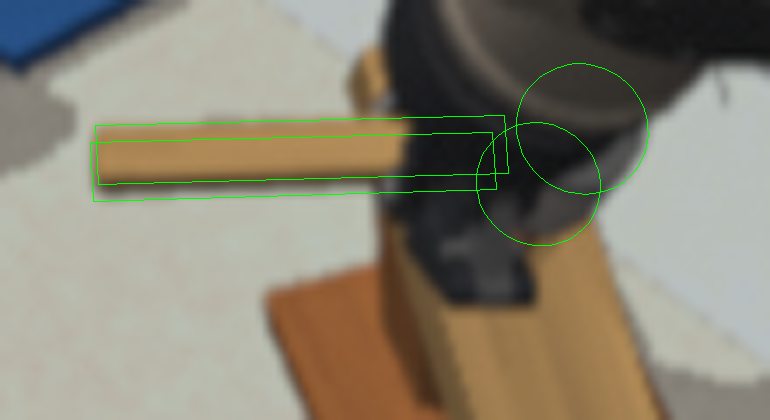

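View pics/t11.png

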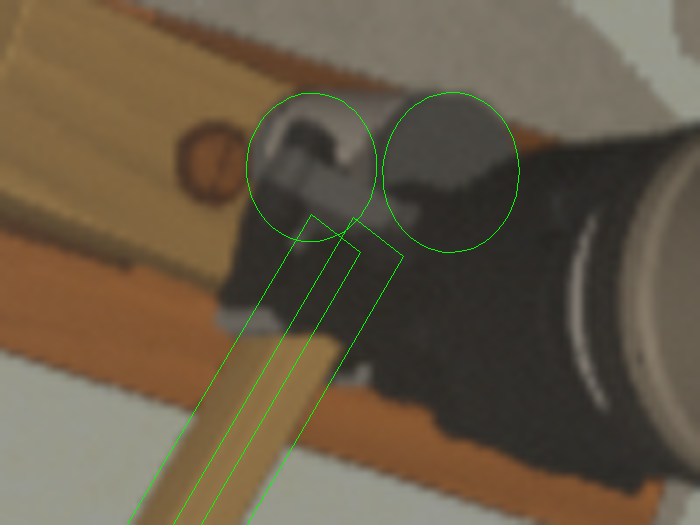

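apply_moves(moves=[[[0,0.175,2.0],[0,0,0],-1],[[0,0.175,2.0],[0,0,0],-1]])

```text
t: 9.6
eef_pos: [0.5481, 0.0514, 0.2319]
tool_rot: [-0.223, 0.833, 0.474, 0.182]
contact_force: [-0.6, -1.0, -1.9]
gripper_width: 0.193
```

```bash
python3 ck.py
```

```text
t 9.6 F.n -1.0096087252719388 [-0.60637876 -0.9621411  -1.88128995] [-0.8533888   0.15650043 -0.02482055] face depth rel U -0.011003708773992099 rel L -0.01176039266342003 lat [-4.04035596e-04  1.98868973e-04  3.70572454e-05] [0.02398781 0.07251892 0.04772876] rot [ 0.06217407 -0.09522351 -0.01492065]
```

apply_moves(moves=[[[0,-0.16,-1.8],[0,0,0],-1],[[0,-0.16,-1.8],[0,0,0],-1],[[0,-0.16,-1.8],[0,0,0],-1],[[0,0.014,0.16],[0,0,0],-1],[[0,0.014,0.16],[0,0,0],-1]])

```text
t: 10.22
eef_pos: [0.548, 0.0544, 0.2277]
tool_rot: [-0.224, 0.832, 0.474, 0.181]
contact_force: [-0.0, -0.1, -3.0]
gripper_width: 0.192
```

```bash
python3 ck.py
```

```text
t 10.225 F.n -2.479062138722223 [-0.02682214 -0.08856545 -2.98105242] [-0.8868437   0.25064026 -0.02168263] face depth rel U -0.016224360978060112 rel L -0.016981044867488047 lat [-0.0016547   0.0007992   0.00014273] [0.02273714 0.07311925 0.04783444] rot [ 0.23483083 -0.11693281 -0.02233835]
```

apply_moves(moves=[[[0,-0.2,-2.0],[0,0,0],-1],[[0,-0.3,-4],[0,0,0],-1],[[0,-0.3,-5],[0,0,0],-1],[[0,-0.3,-5],[0,0,0],-1],[[0,-0.3,-5],[0,0,0],-1]])

```text
t: 10.85
eef_pos: [0.5302, -0.0112, 0.3344]
tool_rot: [-0.223, 0.832, 0.473, 0.182]
contact_force: [-0.1, -0.5, -3.7]
gripper_width: 0.193
```

```bash
sed -i "s/F=F):/F=F0):/" ov.py; python3 ck.py; python3 ov.py 12; python3 -c "
from h import *
s=cam('side'); crop(s,200,80,190,170,4,'pics/s12b.png')"
```

```text
t 10.85 F.n -2.8546012993615646 [-0.05983211 -0.48022279 -3.66237075] [-0.81611868  0.23030622 -0.01382717] face depth rel U 0.110358415485579 rel L 0.10960173159615105 lat [ 0.00225214 -0.00142583 -0.00039444] [0.02664399 0.07089422 0.04729727] rot [ 0.06994951 -0.06551971 -0.00344559]
```

View pics/t12.png

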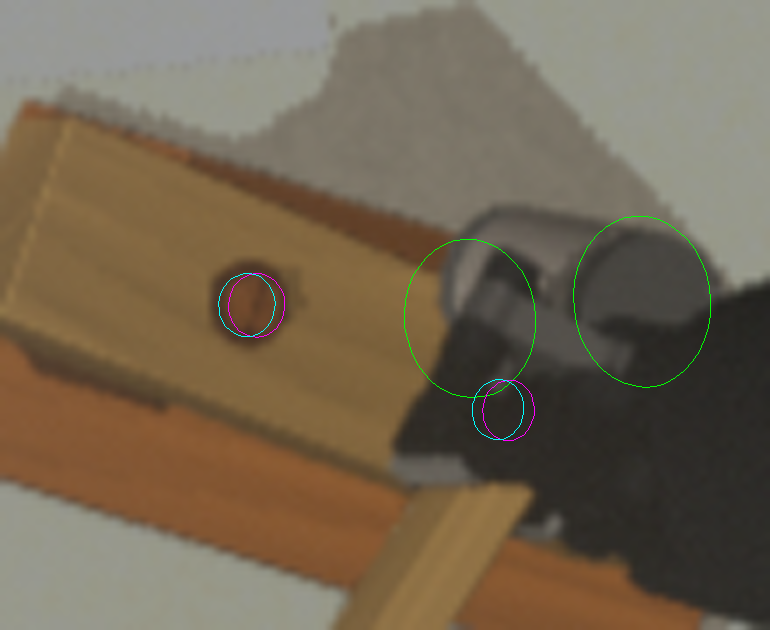

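View pics/s12b.png

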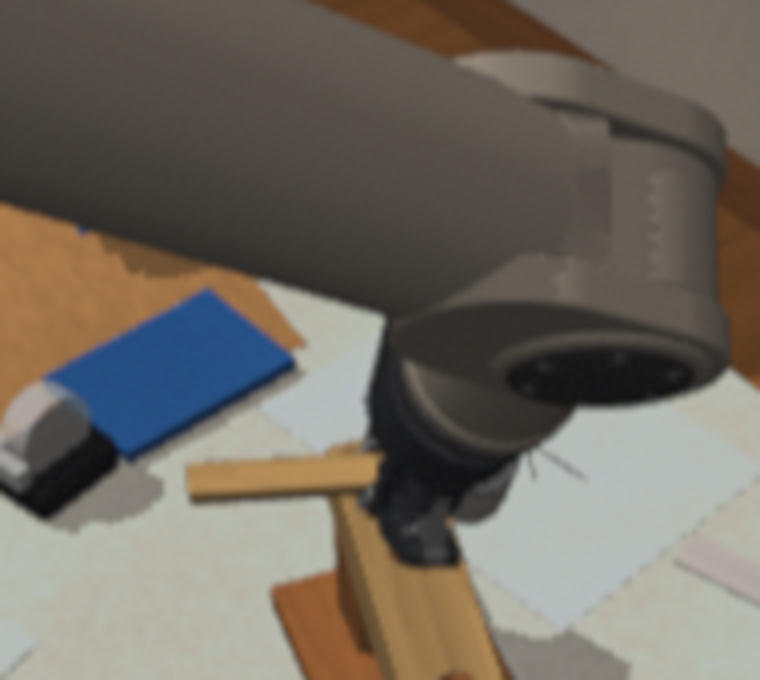

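```bash
sed -i "s/'side',230,185,110,60/'side',230,165,110,60/" ov2.py; python3 ov2.py 13 6 12
python3 - <<'E'
from h import *
c=cam('top'); crop(c,270,205,100,75,7,'pics/t13b.png')
a=cv2.imread('pics/t11.png',0)[100:220,160:242].astype(np.float32); 
for f in('t13b','t10'):
    b=cv2.imread(f'pics/{f}.png',0).astype(np.float32)[100:220,160:242]; print(f,cv2.phaseCorrelate(a,b,cv2.createHanningWindow(a.shape[::-1],cv2.CV_32F)))
E
```

```text
t13b ((0.09736586515558088, 0.21013513455623212), 0.7383540545569526)
t10 ((-0.13814823820242594, -0.006687214660622942), 0.7804099715197528)
```

View pics/t13.png

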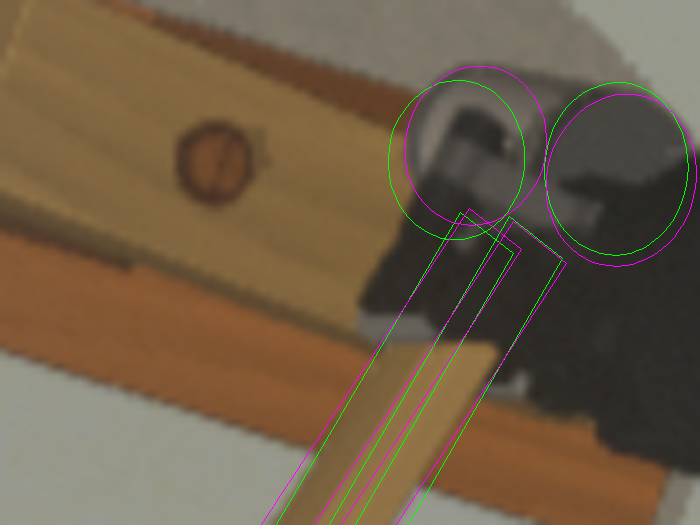

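View pics/s13.png

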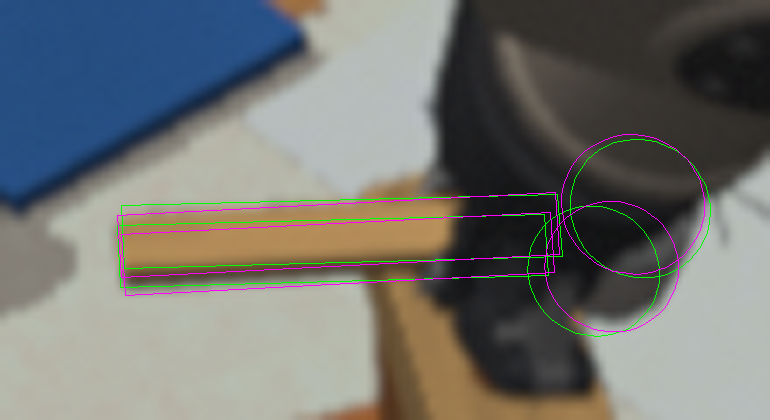

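```bash
python3 -c "
import ov2
ov2.ov('14',[9,10.5],.002)"
```

```text
(no output)
```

View pics/t14.png

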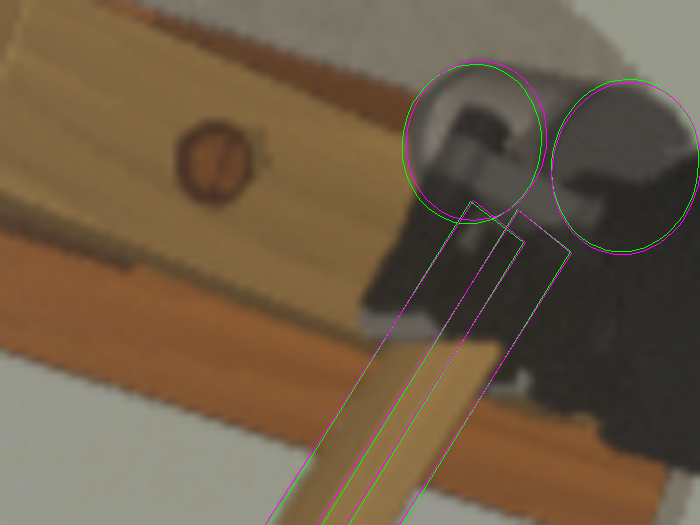

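View pics/s14.png

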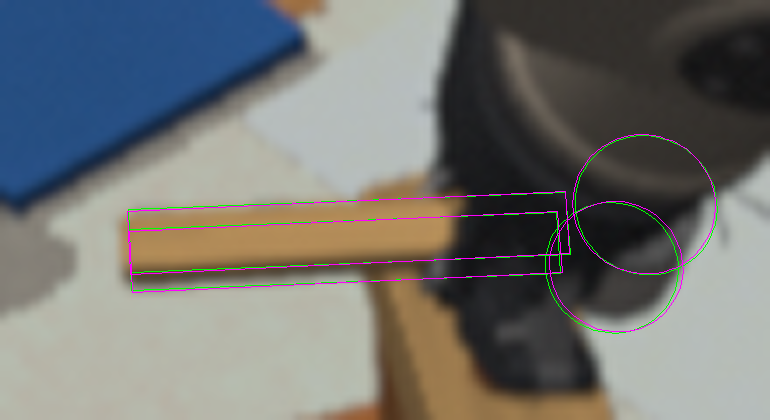

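```bash
cat > place.py <<'E'
from st import *
import sys
til,dy,dz=map(float,sys.argv[1:4])
Qp=R.from_euler('x',-til,degrees=True); Fp=G+Qp.apply(F0-G)+[0,dy,dz]
Rp=Rg*Qp.inv(); H=np.array([.53,-.21,0])
for z in(.12,.012,.003): print(z,H+[0,0,z]-Rp.apply(Fp),plan(H+[0,0,z]-Rp.apply(Fp),Rp))
E
python3 place.py 10 .002 -.002
```

```text
0.12 [ 0.49809312 -0.18815409  0.2169573 ] (array([-8.048e+00,  2.985e+00,  2.000e-03]), array([-0.257, -3.079,  0.405]), np.float64(3.2))
0.012 [ 0.49809312 -0.18815409  0.1089573 ] (array([-10.272,   3.836,   3.607]), array([-0.257, -3.079,  0.405]), np.float64(4.1))
0.003 [ 0.49809312 -0.18815409  0.0999573 ] (array([-10.457,   3.906,   3.908]), array([-0.257, -3.079,  0.405]), np.float64(4.2))
```

apply_moves(moves=[[[-3,1.1,0],[-0.08,-1,0.13],-1],[[-5,1.8,0],[-0.17,-2,0.26],-1],[[-7,2.5,0],[-0.25,-3,0.4],-1],[[-8.05,2.98,0],[-0.257,-3.08,0.405],-1],[[-8.05,2.98,0],[-0.257,-3.08,0.405],-1],[[-8.05,2.98,0],[-0.257,-3.08,0.405],-1],[[-8.05,2.98,0],[-0.257,-3.08,0.405],-1]])

```text
t: 12.12
eef_pos: [0.4986, -0.1875, 0.2181]
tool_rot: [-0.076, 0.872, 0.482, -0.041]
contact_force: [0.6, 0.6, -2.8]
gripper_width: 0.191
```

```bash
python3 - <<'E'
from st import *
c=cam('side'); crop(c,270,200,180,160,4,'pics/s15.png'); c=cam('top'); crop(c,380,210,120,120,5,'pics/t15.png'); print(get_obs()['eef_pos'])
E
python3 place.py 10 .002 -.002
```

```text
[ 0.49844559 -0.18769922  0.21798114]
0.12 [ 0.49809312 -0.18815409  0.2169573 ] (array([-0.023,  0.005,  0.041]), array([ 0.008, -0.007,  0.005]), np.float64(0.0))
0.012 [ 0.49809312 -0.18815409  0.1089573 ] (array([-0.029,  0.749,  4.296]), array([ 0.008, -0.007,  0.005]), np.float64(1.7))
0.003 [ 0.49809312 -0.18815409  0.0999573 ] (array([-0.03 ,  0.811,  4.651]), array([ 0.008, -0.007,  0.005]), np.float64(1.9))
```

View pics/s15.png

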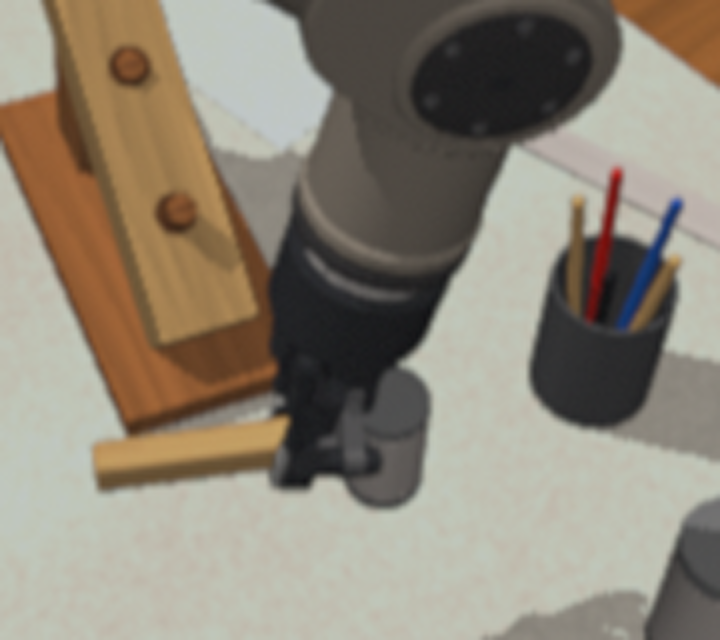

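apply_moves(moves=[[[0,0.4,2.3],[0,0,0],-1],[[0,0.7,4.0],[0,0,0],-1],[[0,0.75,4.3],[0,0,0],-1],[[0,0.78,4.5],[0,0,0],-1],[[0,0.78,4.5],[0,0,0],-1]])

```text
t: 12.85
eef_pos: [0.4987, -0.1885, 0.1045]
tool_rot: [-0.075, 0.872, 0.482, -0.041]
contact_force: [0.6, -0.5, -3.0]
gripper_width: 0.191
```

```bash
python3 - <<'E'
from st import *
c=cam('side'); crop(c,280,270,140,130,5,'pics/s16.png'); o=get_obs(); print(o['eef_pos'],o['contact_force'])
E
python3 place.py 10 .002 -.002
```

```text
[ 0.49871506 -0.18856895  0.10461143] [-0.31468825 -0.35636364 -2.8283728 ]
0.12 [ 0.49809312 -0.18815409  0.2169573 ] (array([ 0.006, -0.797, -4.423]), array([ 0.017, -0.007, -0.001]), np.float64(1.8))
0.012 [ 0.49809312 -0.18815409  0.1089573 ] (array([ 0.001, -0.059, -0.166]), array([ 0.017, -0.007, -0.001]), np.float64(0.1))
0.003 [ 0.49809312 -0.18815409  0.0999573 ] (array([0.001, 0.002, 0.189]), array([ 0.017, -0.007, -0.001]), np.float64(0.1))
```

View pics/s16.png

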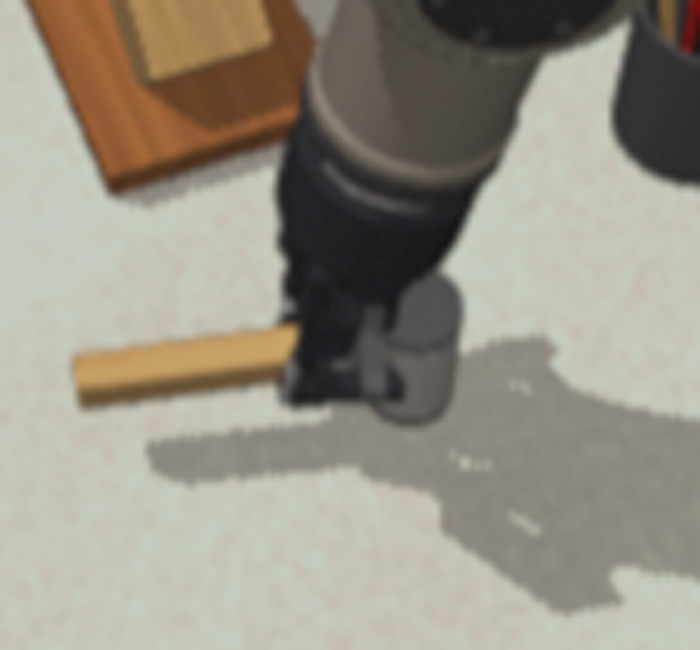

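apply_moves(moves=[[[0,0.02,0.12],[0,0,0],-1],[[0,0.035,0.2],[0,0,0],-1],[[0,0.045,0.26],[0,0,0],-1],[[0,0.045,0.26],[0,0,0],-1]])

```text
t: 13.4
eef_pos: [0.4977, -0.1882, 0.0965]
tool_rot: [-0.076, 0.872, 0.481, -0.042]
contact_force: [-0.5, -0.0, -3.2]
gripper_width: 0.19
```

apply_moves(moves=[[[0,0.007,0.04],[0,0,0],-1],[[0,0.014,0.08],[0,0,0],-1],[[0,0.014,0.08],[0,0,0],-1]])

```text
t: 13.78
eef_pos: [0.4978, -0.1882, 0.0953]
tool_rot: [-0.076, 0.872, 0.481, -0.042]
contact_force: [-2.0, 0.5, 6.4]
gripper_width: 0.19
```

apply_moves(moves=[[[0,0,0],[0,0,0],-0.6],[[0,0,0],[0,0,0],0],[[0,0,0],[0,0,0],0.5],[[0,0,0],[0,0,0],0.5],[[0,0,0],[0,0,0],0.5]])

```text
t: 14.4
eef_pos: [0.4978, -0.1882, 0.0945]
tool_rot: [-0.076, 0.872, 0.481, -0.042]
contact_force: [0.2, 0.3, 0.4]
gripper_width: 0.748
```

Run:
```python
from st import *
c=cam('side'); crop(c,280,270,140,130,5,'pics/s17.png');c=cam('top'); crop(c,380,220,120,120,5,'pics/t17.png'); o=get_obs(); print(o['eef_pos'],o['contact_force'],o['gripper_width'])
```

```text
[ 0.49779805 -0.18820518  0.0945241 ] [ 0.59696728  0.22797133 -0.02039825] 0.7497544510172245
```

View pics/s17.png

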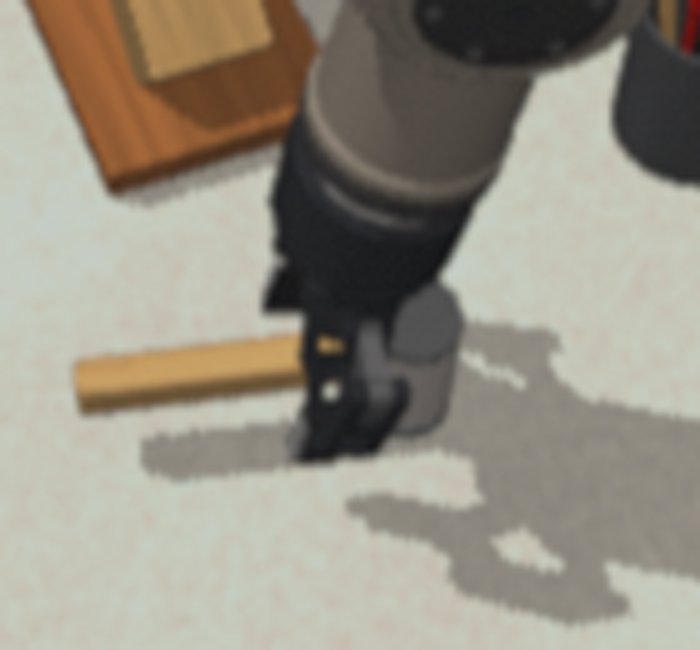

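View pics/t17.png

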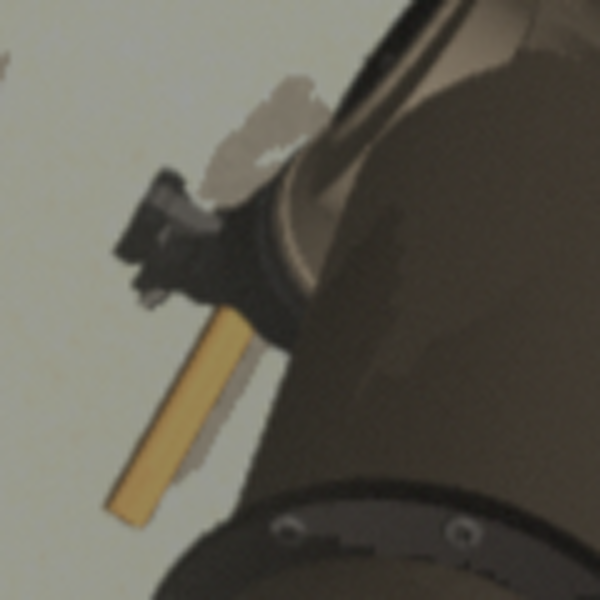

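Run:
```python
from st import *
c=cam('side'); t=cam('top')
u=lambda x,y,o,k:(o[0]+(x+.5)/k-.5,o[1]+(y+.5)/k-.5)
h=ray(c,u(427,318,(280,270),5),.072); print('head',h)
for A,B in(((215,308),(105,507)),((250,335),(148,525))):
    a=ray(t,u(*A,(380,220),5),.055);b=ray(t,u(*B,(380,220),5),.055); print(np.degrees(np.arctan2(*(a-b)[[1,0]])))
mid=ray(t,u(232,322,(380,220),5),.055); end=ray(t,u(126,516,(380,220),5),.055); print('mid',mid,'end',end)
th=np.radians(-32.2); mx=np.array([np.cos(th),np.sin(th),0])
H=h+[.0005,.0008,0]; print('expected end',H-.143*mx)
g=H-.042*mx; 
print(g, plan([g[0],g[1],.0985],Rg))
```

```text
head [ 0.53201017 -0.21140723  0.072     ]
-31.02385506585624
-30.467352300558982
mid [ 0.49046785 -0.18108729  0.055     ] end [ 0.40958663 -0.1328448   0.055     ]
expected end [ 0.41150455 -0.13440592  0.072     ]
[ 0.49697006 -0.18822642  0.072     ] (array([-0.018, -0.054, -0.151]), array([-0.997, -0.001, -0.002]), np.float64(0.1))
```

apply_moves(moves=[[[-0.02,-0.05,-0.15],[-0.5,0,0],0.5],[[-0.02,-0.05,-0.15],[-1,0,0],0.5],[[-0.02,-0.05,-0.15],[-1,0,0],0.5],[[-0.02,-0.05,-0.15],[-1,0,0],-0.3],[[-0.02,-0.05,-0.15],[-1,0,0],-1],[[-0.02,-0.05,-0.15],[-1,0,0],-1],[[-0.02,-0.05,-0.15],[-1,0,0],-1],[[-0.02,-0.05,-0.15],[-1,0,0],-1],[[-0.02,-0.05,-0.15],[-1,0,0],-1],[[-0.02,-0.05,-0.15],[-1,0,0],-1]], force=120)

```text
t: 15.85
eef_pos: [0.4973, -0.1885, 0.0986]
tool_rot: [0.001, 0.875, 0.483, 0.0]
contact_force: [1.1, -0.5, 2.5]
gripper_width: 0.187
```

Run:
```python
from st import *
c=cam('side'); crop(c,280,270,140,130,5,'pics/s18.png'); o=get_obs(); print(o['eef_pos'],o['contact_force'],o['gripper_width'],(Rg.inv()*toolR()).as_rotvec(degrees=True))
```

```text
[ 0.49733865 -0.18848586  0.09860077] [ 0.33379581 -0.1989954   2.6190468 ] 0.19181113605959202 [-0.07810352  0.01611095  0.02106008]
```

View pics/s18.png

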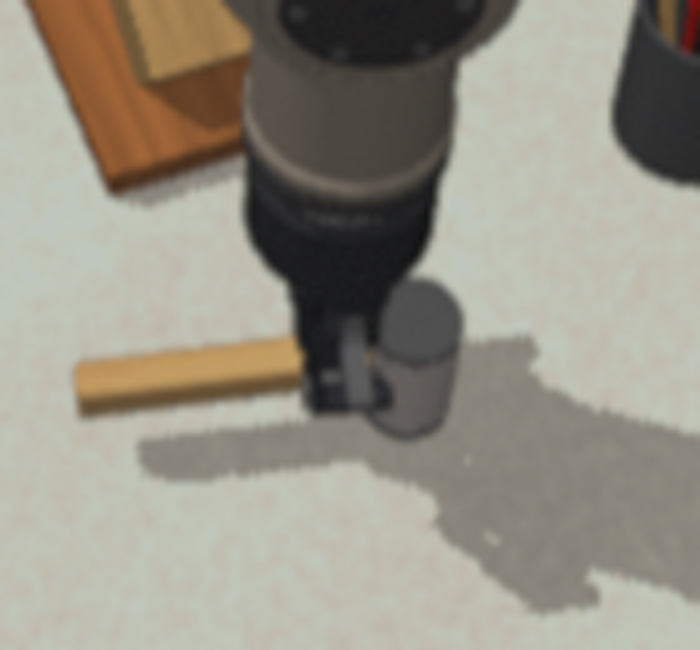

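```bash
echo 0 > tilt
python3 - <<'E'
from st import *
c=cam('side'); h=ray(c,(280+423.5/5-.5,270+320.5/5-.5),.072)+[.0005,.0008,0]
o=get_obs()['eef_pos']; v=toolR().inv().apply(h-o); print(h,v)
E
```

```text
[ 0.53057267 -0.21024572  0.072     ] [-0.0007156   0.03965894  0.02667429]
```

```bash
sed -i 's/^F=np.array.*/F=np.array([-.001,.0405,.0986])/' st.py
python3 - <<'E'
from st import *
print(tcp(L+.045*n),plan(tcp(L+.045*n),Rt),plan(tcp(L+.085*n),Rt))
E
```

```text
[ 0.51466363 -0.04999668  0.23138818] (array([ 5.058, -2.358, -5.313]), array([0.758, 3.109, 0.   ]), np.float64(2.1)) (array([ 4.235, -2.157, -6.67 ]), array([0.758, 3.109, 0.   ]), np.float64(2.7))
```

apply_moves(moves=[[[0,0,-1],[0,0,0],-1],[[0,0,-3],[0,0,0],-1],[[0,0,-5.5],[0,0,0],-1],[[0,0,-7.5],[0,0,0],-1],[[1.2,-0.5,-7.8],[0.2,0.8,0],-1],[[2.4,-1.1,-7.8],[0.4,1.6,0],-1],[[3.6,-1.7,-7.5],[0.6,2.4,0],-1],[[4.23,-2.16,-6.7],[0.76,3.11,0],-1],[[4.65,-2.26,-6],[0.76,3.11,0],-1],[[5.06,-2.36,-5.31],[0.76,3.11,0],-1],[[5.06,-2.36,-5.31],[0.76,3.11,0],-1],[[5.06,-2.36,-5.31],[0.76,3.11,0],-1]])

```text
t: 17.45
eef_pos: [0.5149, -0.0499, 0.2316]
tool_rot: [-0.186, 0.841, 0.465, 0.203]
contact_force: [-0.6, 0.2, -1.7]
gripper_width: 0.186
```

```bash
sed -i "s/'side',230,165,110,60/'side',240,200,110,80/;s/'top',270,205,100,75/'top',280,205,110,85/" ov2.py; python3 ov2.py 19 0; python3 ck.py
```

```text
t 17.55 F.n -1.9234789254677198 [-0.80039406  0.38602891 -2.19940993] [-0.79080631  0.33671897 -0.0377652 ] face depth rel U 0.046341227944357945 rel L 0.04558454405493001 lat [-0.02398549 -0.07227862 -0.04758602] [4.06347826e-04 4.14300844e-05 1.05684243e-04] rot [-0.02184436  0.00396735 -0.00962879]
```

View pics/s19.png

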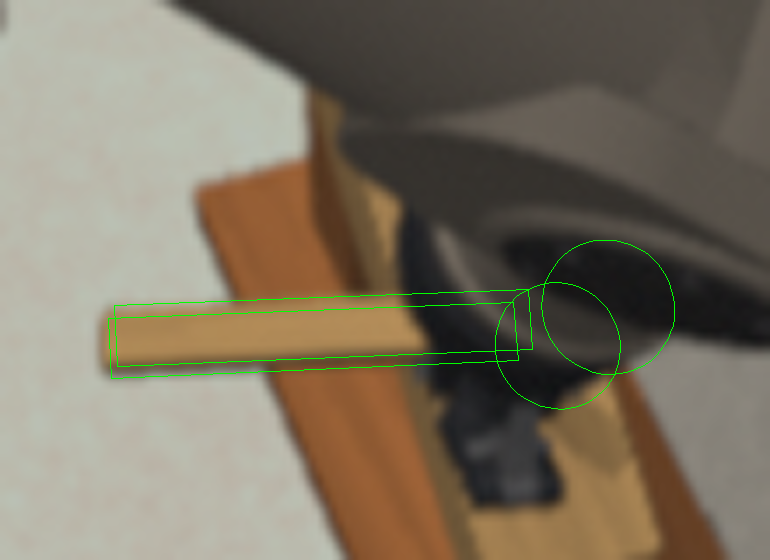

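View pics/t19.png

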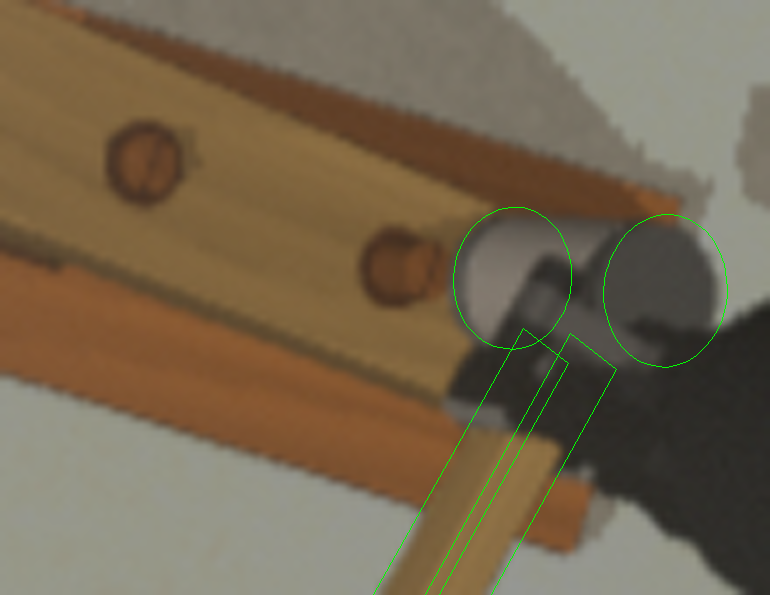

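apply_moves(moves=[[[0,0,2.15],[0,0,0],-1],[[0,0,2.15],[0,0,0],-1],[[0,0,0],[0,0,0],-1],[[0,0,0],[0,0,0],-1],[[0,0,0],[0,0,0],-1]])

```text
t: 18.18
eef_pos: [0.5142, -0.0499, 0.2319]
tool_rot: [-0.187, 0.841, 0.465, 0.203]
contact_force: [-0.9, 0.6, -3.5]
gripper_width: 0.191
```

```bash
python3 ov2.py 20 0; python3 ck.py
```

```text
t 18.275 F.n -2.0525389816465514 [ 0.11063079  0.22988453 -2.2621017 ] [-0.76684797  0.33030474  0.03585867] face depth rel U 0.04490830371761838 rel L 0.04415161982819044 lat [-0.02557244 -0.07173221 -0.04757943] [-0.00118059  0.00058784  0.00011227] rot [ 0.16554531 -0.0067666   0.02030495]
```

View pics/t20.png

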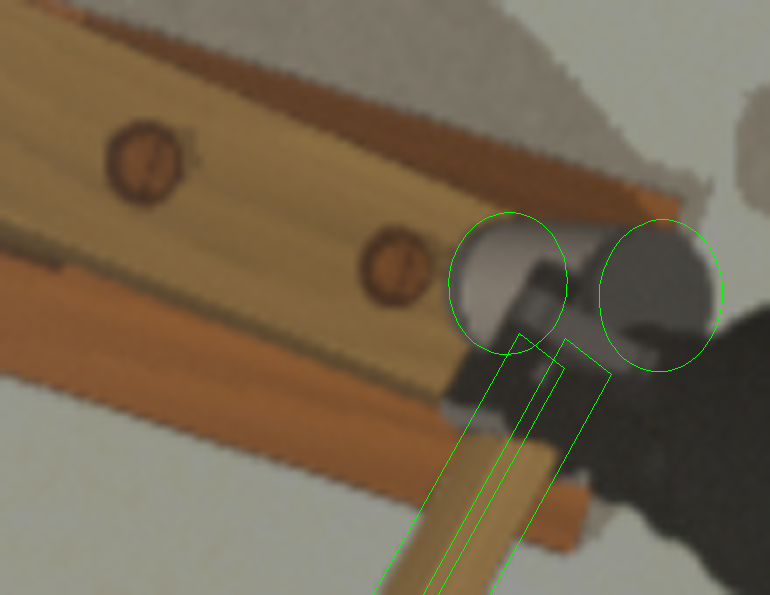

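apply_moves(moves=[[[0,0,2.25],[0,0,0],-1],[[0,0,2.25],[0,0,0],-1],[[0,0,0],[0,0,0],-1],[[0,0,0],[0,0,0],-1],[[0,0,0],[0,0,0],-1],[[0,0,0],[0,0,0],-1]])

```text
t: 19.02
eef_pos: [0.5139, -0.0489, 0.2304]
tool_rot: [-0.187, 0.841, 0.465, 0.202]
contact_force: [0.2, 1.2, -3.2]
gripper_width: 0.19
```

```bash
cat > pc.py <<'E'
import cv2,numpy as np,sys
a,b=[cv2.imread(f'pics/t{k}.png',0).astype(np.float32) for k in sys.argv[1:3]]
for x in((105,190,115,210),(355,437,225,310)):
    A,B=a[x[2]:x[3],x[0]:x[1]],b[x[2]:x[3],x[0]:x[1]]; print(cv2.phaseCorrelate(A,B,cv2.createHanningWindow(A.shape[::-1],cv2.CV_32F)), np.abs(A-B).mean())
E
python3 ov2.py 21 0; python3 ck.py; python3 pc.py 20 21;python3 pc.py 19 20
```

```text
t 19.125 F.n -2.414461795457674 [-0.09978064 -0.84014642 -3.36445479] [-0.76097837  0.30764476 -0.03195679] face depth rel U 0.04446496597704355 rel L 0.04370828208761562 lat [-0.02554649 -0.07189001 -0.04766768] [-1.15465071e-03  4.30041902e-04  2.40243760e-05] rot [ 0.17901626 -0.0326501   0.02806421]
((-0.0976127299757863, -0.14426243305254616), 0.7369190392670808) 0.6600619
((0.06137115699521445, -0.04152856897393775), 0.8062094728446301) 0.71822095
((0.10729799037605403, 0.06969695470921522), 0.8080094083591743) 0.6787616
((0.2832578248545161, -0.0731208121404876), 0.5297702784597138) 4.3443327
```

View pics/t21.png

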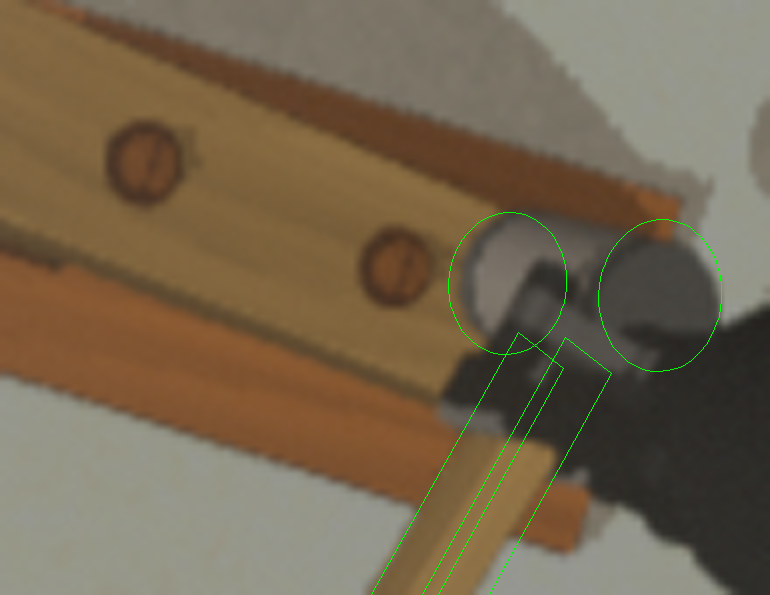

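```bash
python3 -c "
import ov2
ov2.ov('22',[6,10])"; python3 ov.py 22b
```

```text
(no output)
```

View pics/t22.png

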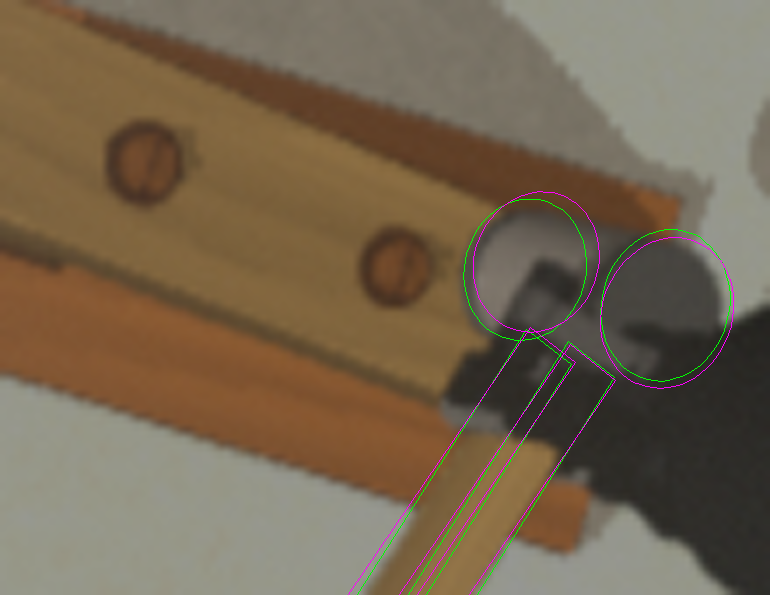

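View pics/t22b.png

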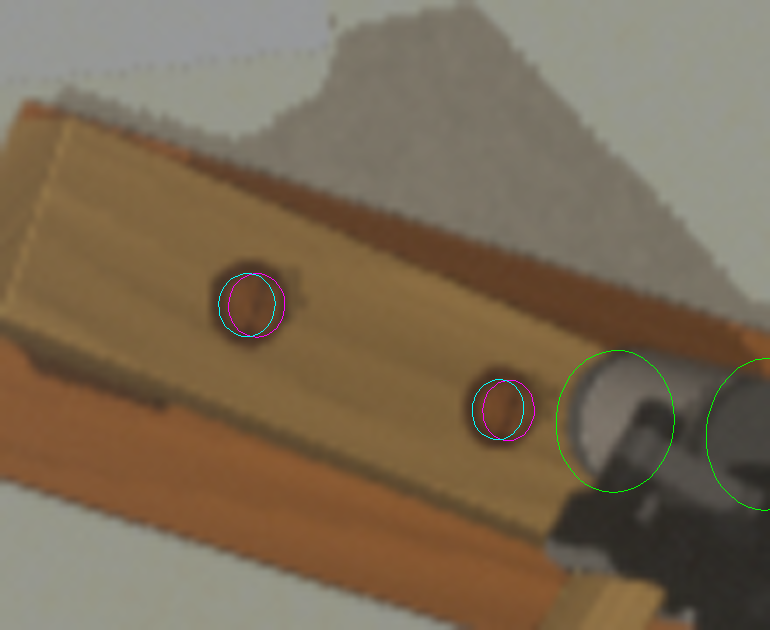

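```bash
python3 place.py 5 -.001 -.001
```

```text
0.12 [ 0.50100548 -0.19057708  0.21731116] (array([-4.522,  2.42 , -2.463]), array([-0.272, -3.104,  0.136]), np.float64(1.8))
0.012 [ 0.50100548 -0.19057708  0.10931116] (array([-6.746,  2.964,  1.2  ]), array([-0.272, -3.104,  0.136]), np.float64(2.7))
0.003 [ 0.50100548 -0.19057708  0.10031116] (array([-6.932,  3.009,  1.505]), array([-0.272, -3.104,  0.136]), np.float64(2.8))
```

apply_moves(moves=[[[0,0,-1.5],[0,0,0],-1],[[0,0,-3],[0,0,0],-1],[[-1.5,0.8,-3.5],[-0.08,-1,0.04],-1],[[-3,1.6,-3],[-0.17,-2,0.09],-1],[[-4.5,2.4,-2.5],[-0.27,-3,0.13],-1],[[-4.52,2.42,-2.46],[-0.272,-3.1,0.136],-1],[[-4.52,2.42,-2.46],[-0.272,-3.1,0.136],-1],[[-4.52,2.42,-2.46],[-0.272,-3.1,0.136],-1],[[-5.6,2.69,-0.6],[-0.272,-3.1,0.136],-1],[[-6.4,2.88,0.6],[-0.272,-3.1,0.136],-1],[[-6.75,2.96,1.2],[-0.272,-3.1,0.136],-1],[[-6.75,2.96,1.2],[-0.272,-3.1,0.136],-1]])

```text
t: 20.82
eef_pos: [0.5008, -0.1909, 0.1096]
tool_rot: [-0.039, 0.875, 0.482, -0.02]
contact_force: [0.3, 0.3, -1.9]
gripper_width: 0.186
```

```bash
python3 - <<'E'
from st import *
c=cam('side'); crop(c,280,270,140,130,5,'pics/s23.png'); o=get_obs(); print(o['eef_pos'],o['contact_force'])
E
python3 place.py 5 -.001 -.001
```

```text
[ 0.50146716 -0.19119491  0.11049799] [-0.69157722 -0.18489922 -2.14745174]
0.12 [ 0.50100548 -0.19057708  0.21731116] (array([ 0.019, -0.395, -4.254]), array([ 0.009, -0.011, -0.006]), np.float64(1.7))
0.012 [ 0.50100548 -0.19057708  0.10931116] (array([ 0.011, -0.025,  0.05 ]), array([ 0.009, -0.011, -0.006]), np.float64(0.0))
0.003 [ 0.50100548 -0.19057708  0.10031116] (array([0.01 , 0.006, 0.408]), array([ 0.009, -0.011, -0.006]), np.float64(0.2))
```

View pics/s23.png

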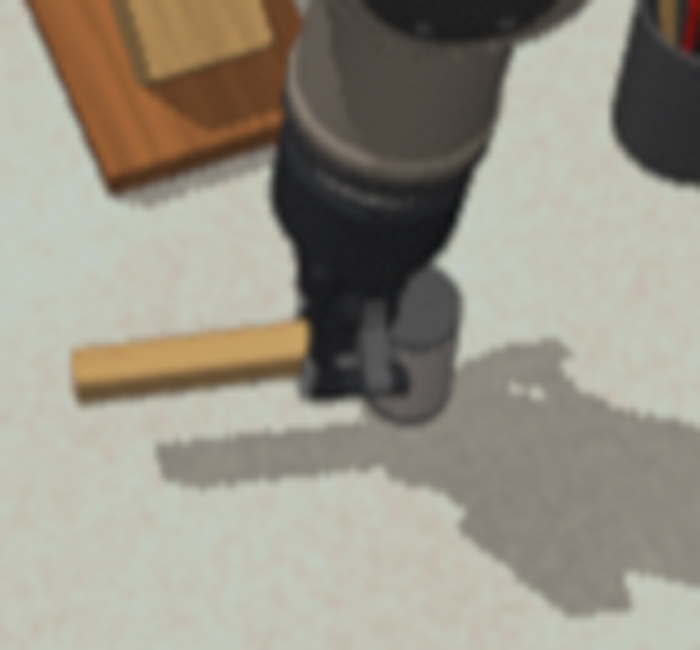

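Lower step by step to contact.

apply_moves(moves=[[[0,0.02,0.2],[0,0,0],-1],[[0,0.035,0.36],[0,0,0],-1],[[0,0.04,0.42],[0,0,0],-1],[[0,0.04,0.42],[0,0,0],-1]])

```text
t: 21.38
eef_pos: [0.5011, -0.1908, 0.0991]
tool_rot: [-0.038, 0.875, 0.483, -0.02]
contact_force: [1.0, -0.5, -2.6]
gripper_width: 0.188
```

apply_moves(moves=[[[0,0.004,0.04],[0,0,0],-1],[[0,0.008,0.08],[0,0,0],-1],[[0,0.008,0.08],[0,0,0],-1]])

```text
t: 21.75
eef_pos: [0.501, -0.1908, 0.097]
tool_rot: [-0.038, 0.875, 0.483, -0.021]
contact_force: [1.1, 0.2, -2.9]
gripper_width: 0.19
```

apply_moves(moves=[[[0,0.004,0.04],[0,0,0],-1],[[0,0.006,0.06],[0,0,0],-1],[[0,0.006,0.06],[0,0,0],-1]])

```text
t: 22.12
eef_pos: [0.5011, -0.1909, 0.0964]
tool_rot: [-0.039, 0.875, 0.483, -0.02]
contact_force: [-2.7, 1.3, 8.7]
gripper_width: 0.19
```

apply_moves(moves=[[[0,0,0],[0,0,0],-0.6],[[0,0,0],[0,0,0],-0.4],[[0,0,0],[0,0,0],0],[[0,0,0],[0,0,0],0.6],[[0,0,0],[0,0,0],1],[[0,0,0],[0,0,0],1],[[0,0,-1],[0,0,0],1],[[0,0,-3],[0,0,0],1],[[0,0,-5],[0,0,0],1],[[0,0,-7],[0,0,0],1],[[0,0,-8],[0,0,0],1],[[0,0,-8],[0,0,0],1]])

```text
t: 23.62
eef_pos: [0.5165, -0.2008, 0.2966]
tool_rot: [-0.037, 0.875, 0.483, -0.019]
contact_force: [1.2, 1.0, -0.3]
gripper_width: 0.998
```

Run:
```python
from st import *
c=cam('side'); save(c,'pics/s24.png'); c=cam('top'); save(c,'pics/t24.png'); print(get_obs()['eef_pos'],get_obs()['contact_force'])
```

```text
[ 0.51526417 -0.19995092  0.29411053] [-0.49066763  0.75624885 -0.79851393]
```

View pics/s24.png

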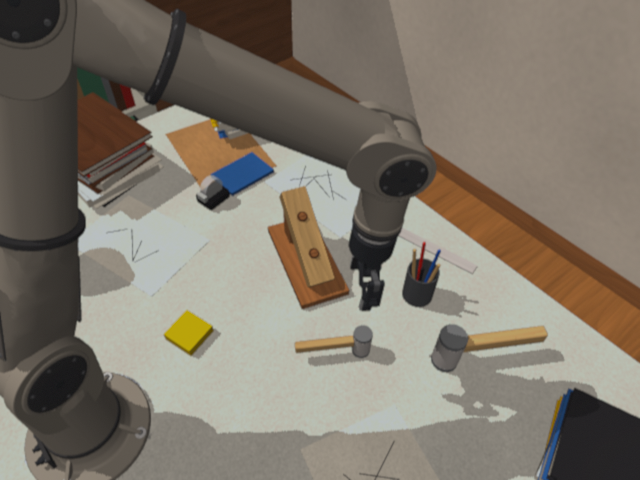

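View pics/t24.png

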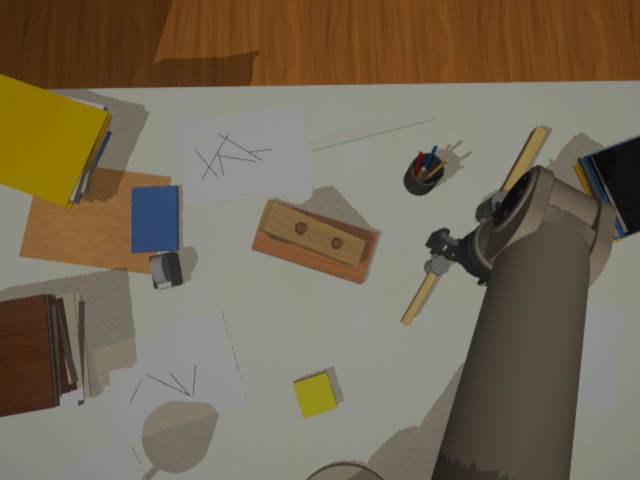

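Run:
```python
from ov import *
ov('25')
im=cv2.imread('pics/s25.png'); cv2.imwrite('pics/s25c.png',cv2.resize(im[150:550,280:520],None,fx=1.5,fy=1.5))
```

```text
(no output)
```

View pics/s25c.png

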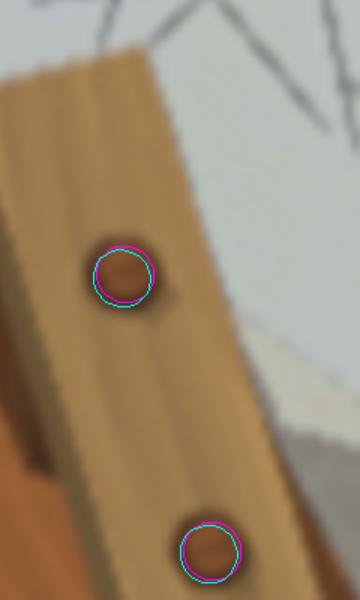

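View pics/t25.png

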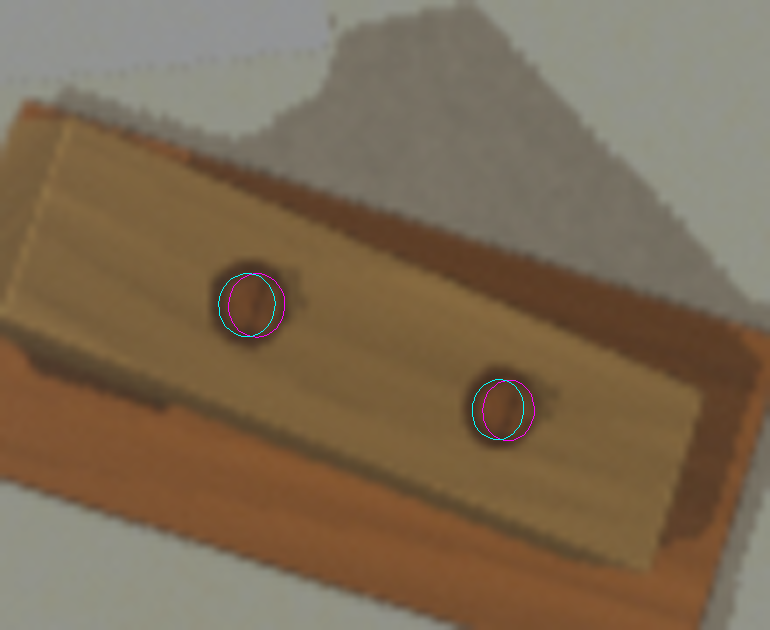

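Both pegs sit on the home outline in both views, and their shadows are the same short length. The mallet stands upright, and the other things are where they were.

```bash
python3 -c "
from station import *
print(hand_in())"
```

```text
the job is handed in; nothing more can be done
None
```

I knocked both pegs home with brisk blows of about 0.4 m/s, the upper one first and then the lower one. The small mallet is back on the desk, standing on its lower face near where it started. I handed the job in at about 24 s, and no verdict was reported.

- **Pegs home:** In the last pictures both pegs match the outline predicted for fully home, in both views. The last blows on each peg no longer moved it in the images, so I take both to be on their stops. That is judged from pictures; I took no force reading at the stop.
- **Mallet face not always square:** Blows against the stop turned the mallet in the grip.
  - On the upper peg it tilted about 5 degrees during the second blow, and I corrected the tool for that. It reached roughly 10 degrees by the fourth blow, which only met the stop.
  - I then stood the mallet on the desk and gripped it again, nearer the head, before the lower peg. The blow that drove the lower peg home was square within what the pictures showed. The second lower blow tilted it by about 5 degrees again.
- **Setting down:** I lowered the mallet until the arm felt the desk at about 9 N, then let go. It stands upright and clear of the sample.
- **Other things:** The pen cup, tape stand, notebook and large mallet look unmoved in the pictures. The wrist readings I took stayed under about 10 N, but they were not taken at the moment of impact, so I cannot state the peak.

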